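Stand the loose cover plate in the rack's front slot and turn the keeper across

ROBOT

A 6-joint arm with a two-finger parallel gripper is mounted at the origin on a cart in front of the work surface, level with it; the furniture and walls round the work are solid. World frame = base frame: x ahead of the robot, y to its left, z up, the work surface at z = 0. Lengths are in m, angles in rad, forces in N, time in s.
With the tool pointing down it reaches from about 0.3 to 0.95 m from the base axis. Payload 3.1 kg.
Tool frame: the origin (TCP) lies at the very end of the fingers, on their centre line; the grasp point (between the pads) lies 19 mm behind it; z points along the fingers, y is the line along which they close (so a half turn about z gives the same grasp; the last joint's range is limited). The gripper opens to 85 mm and grips with 20 to 120 N. Pads are 22 mm wide; open, the fingers measure 114 mm over their backs; the gripper's body (76 mm by 85 mm) begins 54 mm behind the grasp point. The pads swing forward as they close: fully open they stand 13 mm farther back than shut.
Start: joints at [1.122, 0.308, 1.634, -0, 1.2, -0.07], TCP at [0.231, 0.581, 0.231] pointing down, gripper open.
Joint ranges: [-3.06, 3.06], [-0.79, 1.96], [0.05, 2.63], [-1.19, 4.34], [0.05, 2.64], [-2.94, 2.94]. Speed limits (rad/s): [2.79, 2.79, 3.14, 3.14, 3.14, 3.14].

INTERFACE

Orientations are given as [roll, pitch, yaw] about the fixed x, y, z axes, in that order (R = Rz(yaw) Ry(pitch) Rx(roll)).
In Python, from bench import manip gives the robot as it stands. The module is installed in compiled form; this text tells all that it offers.
- The arm moves only by the tool send_rows, never from a script. Its argument "steps" is a list of rows, each an object with "grip": the closure, from -1 (fully open) to 1 (shut); "translation": the shift along the tool's x, y, z in mm, a list of three; "angular": the turn, a rotation vector about the tool's x, y, z in rad, a list of three. In form: [{"grip": grip, "translation": [dx, dy, dz], "angular": [ax, ay, az]}, ...]. A call has 1 to 5 rows; each row shifts and turns the commanded pose from where the row before left it, along the tool's axes as they then stand; what a row does not reach is not made up. A row lasts 1/8 s, in which the tool goes at most 62.5 mm and 10.7 degrees, less where a joint would pass 70% of its speed; a pose out of reach is approached as far as the arm can. A call is refused whole if a number of a shift passes 62.5 or a number of a turn 0.188, either way. A call with a gripper value outside its range is refused whole. The fingers move at their own pace and stop on an object; the grip force is fixed at half the most. Time passes only in rows, so rows that do not move let the fingers close. It gives the time, the measured TCP pose, the force, the opening and the grip force at its end, in the units of the state.
- manip.state(): the state, without advancing time (a new reading comes with each control period).
- manip.capture(name): name is "scene" or "top" or "wrist"; returns (picture, depth): 400x640x3 uint8, blue, green, red; 400x640 float32, m along the optical axis (not along the pixel's ray), 0 where there is no reading.
- manip.camera_params(name): a dict with "fx", "fy", "cx", "cy" (pixels), "pose" (4x4, takes a point from camera to world coordinates); the wrist camera has in their place "mount" (4x4, takes a point from camera to tool coordinates, whose origin is the TCP and whose axes are the flange's). Camera axes: x right, y down, z forward; pixel columns grow to the right and rows downward; lengths in m; the calibration is good to about 2 mm. A picture is of the moment at which its call begins: read the wrist's pose just before it. camera_params takes no time and is no camera call.
- manip.hand_in(): hands the job in; it is judged then, once.
The state is a dict: "time_s": time; "qpos": joint angles; "joint_vel": joint speeds; "effort": joint torques, N m; "position": TCP position; "tool_rot": TCP orientation; "ft_force": force on the tool from outside, world axes, zero at the start; "wrist_torque": the same for the moment, N m; "gripper_width": opening from 0.0 (shut) to 1.0 (fully open); "finger_force": force on a finger pad.
Only numpy, scipy, OpenCV 4.12 (cv2) and the standard library are available. Lean on these libraries where they do the work, as an engineer would, in place of code of your own. Each camera call takes 0.05 s, during which the arm holds its last target. There are 200 camera calls.

TASK

The machine's cover plates are kept on edge in the slotted rack. Put the loose one, which lies flat on the worktop, into the empty front slot so that it stands on its straight edge with the folded lip at the top, leaning back on the slot's backrest, then turn the rack's keeper right across in front of it. Leave the two stored plates and the things round about as they are.

Things in the scene. Friction and masses are not known exactly. Their poses are not given: they have to be found in the camera images.
- rack: Rack for three plates, grey side cheeks and bare metal, fixed, 98 mm wide (x), 196 mm long (y). Origin: on the worktop, on the centre line, at the foot of the front backrest; +y is the loading side, z up. Cheeks 4 mm thick, 90 mm apart inside, 45 mm high, y -134 to 22 mm. Backrests lean 8 degrees to -y; feet at y 0 (front slot, empty), -48 and -96 mm (filled). Slot floor 3 mm above the worktop.
- slot (a point): Point on the floor of the front slot, on the centre line, 6 mm in front of the backrest's foot; axes as the rack's. The slot is a groove 14 mm wide between backrest and foot rib (rib top 9 mm above the worktop, y 14 to 20 mm of the rack).
- backrest_top (a point): Middle of the top edge of the front backrest, 82 mm above the worktop, 11 mm behind its foot. The stored plates behind stand 120 mm tall.
- ramp_foot (a point): Middle of the foot of the loading ramp, on the worktop, 54 mm in front of the backrest's foot. The ramp rises to the rib's top, so a plate pushed flat to -y climbs it until its heel meets the backrest; tipped up from there, the heel drops into the groove. Guide wings 22 mm high flare from x +-47, y 22 mm of the rack to a mouth of x +-63 at y 63 mm.
- cover: The loose cover plate, folded bare steel, about 0.15 kg: flat field 80 mm (x) by 105 mm (y), 4 mm thick, a screw hole near each corner, a folded lip along the +y edge. Origin: centre of the underside; z is the field's normal on the lip's side (up as it lies at the start). Stored, its z points to the rack's -y and slightly down, and the lip reaches over the backrest.
- cover_heel (a point): Middle of the loose plate's heel, its straight edge without lip (y -52 mm), at mid thickness. The heel goes down into the slot.
- lip_top (a point): Middle of the top edge of the loose plate's lip, axes as the plate's. The lip is 80 mm wide, 4 mm thick and leans 42 degrees outwards, so that it can be pushed or lifted from outside; its top edge is 23 mm above the plate's underside, 71 mm from the plate's origin along y.
- keeper (a joint): The rack's keeper, a turn button: flat steel bar 13 x 5 mm, 53 mm from pivot to end, 46 to 51 mm above the worktop. Value in rad: 0 points to the rack's +y (open), negative is further out, 1.57 (its stop) points to the rack's +x, across the front of the slot. It turns clockwise seen from above to close and stays where it is left.
- keeper_pivot (a point): The keeper's pivot, on a bracket outside the rack's -x cheek, at x = -57, y = 14 mm of the rack.
- keeper_pin (a point): Middle of the black upright pin on the keeper by which it is pushed: 11 mm thick, from 51 to 73 mm above the worktop, 45 mm from the pivot.
- stored_1: A like plate that stands in the middle slot. Origin and axes as for the loose plate.
- stored_2: A like plate that stands in the rear slot.
- tray: Dark open parts tray 100 x 150 x 31 mm with some small parts, beyond the work; origin under its centre.
- cutters: Yellow-handled side cutters, 145 mm long, 11 mm thick, lying beyond the loose plate; origin under the middle.
- oil: Oil bottle with a red spout, 44 mm thick, 145 mm tall, beyond the work; origin under its centre.

How it is judged:
By the outcome, as a careful person would: the job done as asked, in the order asked, and still so for the second after the job is handed in, with the robot touching nothing.
It also fails if it takes over 72 s, if anything falls off the work surface, if the arm or the gripper's body presses on something with over 40 N, if the wrist force passes 120 N, or if a joint passes its speed limit or range.

## Working session

There is one attempt and no reset: what is moved stays moved. The work goes in short steps, Python scripts to look and compute and a tool call to move; the robot and the scene stay as the last step left them, time stands still between calls to the robot, and variables do not carry over. Pictures are saved under pics/ and viewed, at most 10 in all, crops included, and the job is handed in when it is done.

Besides the shell and the picture viewer there is one more tool, called after "Call:" as name(argument=value, ...) on one line, values as JSON. send_rows: Moves the arm, as the interface text tells. Its arguments: {"type":"object","properties":{"steps":{"type":"array"}},"required":["steps"]}

```bash
mkdir -p pics; cat > h.py <<'E'
import numpy as np, cv2, json
from bench import manip
from scipy.spatial.transform import Rotation as R
np.set_printoptions(precision=4,suppress=True)
def shot(n,f=None):
    s=manip.state(); p,d=manip.capture(n); c=manip.camera_params(n)
    if 'pose' in c: T=np.array(c['pose'])
    else:
        W=np.eye(4);W[:3,:3]=R.from_euler('xyz',s['tool_rot']).as_matrix();W[:3,3]=s['position'];T=W@np.array(c['mount'])
    np.savez(f'{f or n}.npz',p=p,d=d,T=T,K=np.array([c['fx'],c['fy'],c['cx'],c['cy']]))
    if f: cv2.imwrite(f'pics/{f}.png',p)
    return p,d,T,[c['fx'],c['fy'],c['cx'],c['cy']]
def load(f):
    z=np.load(f+'.npz');return z['p'],z['d'],z['T'],z['K']
def ray(u,v,T,K,z):
    r=T[:3,:3]@np.array([(u-K[2])/K[0],(v-K[3])/K[1],1]);return T[:3,3]+r*(z-T[2,3])/r[2]
def dep(u,v,d,T,K):
    w=d[int(v)-1:int(v)+2,int(u)-1:int(u)+2];z=np.median(w[w>0]) if (w>0).any() else 0
    return T[:3,:3]@np.array([(u-K[2])/K[0]*z,(v-K[3])/K[1]*z,z])+T[:3,3]
def proj(P,T,K):
    q=T[:3,:3].T@(np.array(P)-T[:3,3]);return q[0]/q[2]*K[0]+K[2],q[1]/q[2]*K[1]+K[3]
def cloud(d,T,K):
    v,u=np.mgrid[:400,:640];P=np.stack([(u-K[2])/K[0]*d,(v-K[3])/K[1]*d,d],-1);return P@T[:3,:3].T+T[:3,3]
E
python3 -c "
from h import *
for n in ['scene','top']:
    p,d,T,K=shot(n,n+'0');print(T,K)
print(manip.state(), manip.camera_params('wrist'))"
```

```text
[[ 0.6215 -0.2962  0.7253 -0.1162]
 [-0.7829 -0.269   0.561  -0.6751]
 [ 0.0289 -0.9165 -0.3991  0.4455]
 [ 0.      0.      0.      1.    ]] [376.79149769637297, 376.79149769637297, 322.48874320908425, 199.32647968482902]
[[ 0.0104 -0.9958  0.0906  0.4321]
 [-0.9995 -0.0132 -0.0303 -0.1611]
 [ 0.0314 -0.0903 -0.9954  0.9132]
 [ 0.      0.      0.      1.    ]] [414.77603490849407, 414.77603490849407, 313.75365517104865, 206.0312225431561]
{'time_s': 0.1, 'qpos': array([ 1.1223,  0.3089,  1.6351,  0.    ,  1.1997, -0.0697]), 'joint_vel': array([-0.001 , -0.0021, -0.003 , -0.003 , -0.0012, -0.0008]), 'effort': array([ -0.0003, -41.6401, -27.7647,  -0.    ,   0.0039,  -0.    ]), 'position': array([0.2308, 0.58  , 0.2302]), 'tool_rot': array([-3.1395, -0.0002,  2.7628]), 'ft_force': array([-0.673 ,  0.1139, -0.0165]), 'wrist_torque': array([-0.0276,  0.0431,  0.0047]), 'finger_force': 0.0, 'gripper_width': 1.0001782526117864} {'fx': 350.702119909261, 'fy': 350.702119909261, 'cx': 324.28882983208683, 'cy': 201.0704894949863, 'mount': array([[-0.0003, -0.9612, -0.2758,  0.0711],
       [ 1.    , -0.0007,  0.0011, -0.0006],
       [-0.0012, -0.2758,  0.9612, -0.1428],
       [ 0.    ,  0.    ,  0.    ,  1.    ]])}
```

View pics/scene0.png

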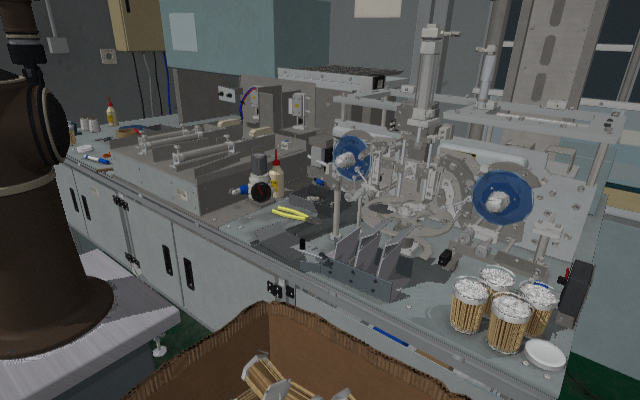

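View pics/top0.png

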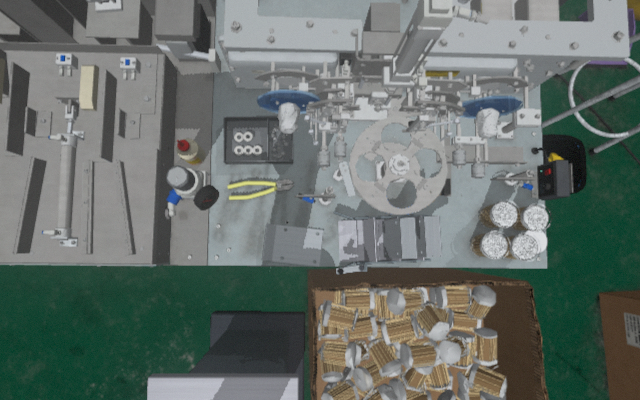

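The top view shows the loose plate at about (295,243), the rack at (340–440, 215–265) with its loading side to the left (world +y), and the keeper pin near (340,270). I'll zoom in on both views.

```bash
python3 -c "
from h import *
p,d,T,K=load('top0');q,e,T2,K2=load('scene0')
a=cv2.resize(p[200:290,250:450],None,fx=4,fy=4,interpolation=2)[:360]
b=cv2.resize(q[205:305,240:440],None,fx=4,fy=4,interpolation=2)
cv2.imwrite('pics/crop0.png',cv2.resize(np.vstack([a,b]),(624,593)) if 0 else np.vstack([a[:,:],b])[:,:]) 
cv2.imwrite('pics/c1.png',cv2.resize(np.vstack([a,b]),None,fx=.78,fy=.78))
for u,v in [(268,228),(322,228),(322,262),(266,262),(295,243),(335,240),(280,262),(345,240),(360,240),(335,220)]: print(u,v,dep(u,v,d,T,K))
"
```

```text
268 228 [ 0.4649 -0.0905  0.0194]
322 228 [ 0.467  -0.2077 -0.0027]
322 262 [ 0.3926 -0.2083 -0.0015]
266 262 [ 0.3915 -0.086  -0.0016]
295 243 [ 0.4334 -0.1487  0.0029]
335 240 [ 0.4409 -0.2365 -0.0011]
280 262 [ 0.3919 -0.1167  0.0022]
345 240 [ 0.4411 -0.2583  0.0023]
360 240 [ 0.4415 -0.2914  0.0014]
335 220 [ 0.4851 -0.2364 -0.0024]
```

View pics/c1.png

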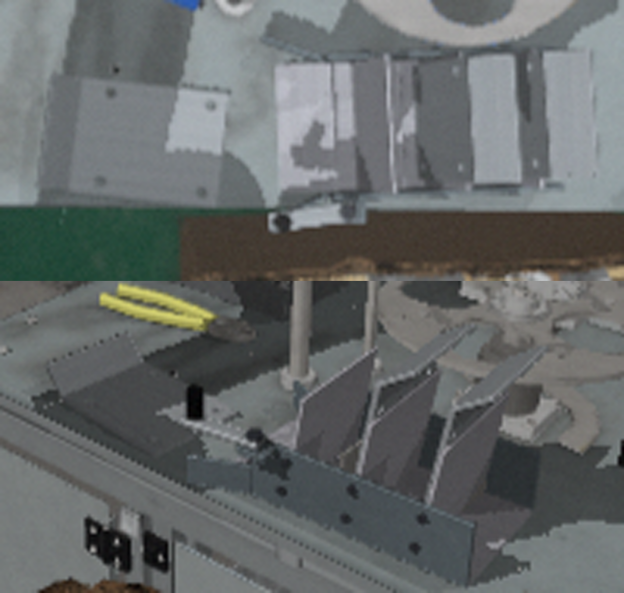

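The crops show the lip on the plate's left side (world +y). The rack axes nearly match the world axes, with the keeper open and its pin at the near left corner. I'll move the wrist camera over the area.

Call:
send_rows(steps=[{"grip": -1,"translation": [0,0,-35],"angular": [0,0,-0.187]},{"grip": -1,"translation": [0,0,-35],"angular": [0,0,-0.187]},{"grip": -1,"translation": [-11,-60,0],"angular": [0,0,0]},{"grip": -1,"translation": [-11,-60,0],"angular": [0,0,0]},{"grip": -1,"translation": [-11,-60,0],"angular": [0,0,0]}])

```text
time_s: 0.72
position: [0.2632, 0.3986, 0.3007]
tool_rot: [-3.141, -0.0, 3.138]
ft_force: [0.7, 0.0, -0.3]
gripper_width: 1.003
finger_force: 0.0
```

Call:
send_rows(steps=[{"grip": -1,"translation": [-11,-60,0],"angular": [0,0,0]},{"grip": -1,"translation": [-11,-60,0],"angular": [0,0,0]},{"grip": -1,"translation": [-11,-60,0],"angular": [0,0,0]},{"grip": -1,"translation": [-11,-60,0],"angular": [0,0,0]},{"grip": -1,"translation": [-11,-60,0],"angular": [0,0,0]}])

```text
time_s: 1.35
position: [0.3165, 0.0985, 0.3011]
tool_rot: [-3.142, 0.001, 3.138]
ft_force: [1.2, -0.9, -0.9]
gripper_width: 0.997
finger_force: 0.0
```

Call:
send_rows(steps=[{"grip": -1,"translation": [-11,-60,0],"angular": [0,0,0]},{"grip": -0.5,"translation": [-11,-60,0],"angular": [0,0,0]},{"grip": 0,"translation": [-11,-60,0],"angular": [0,0,0]},{"grip": 0.6,"translation": [-11,-60,0],"angular": [0,0,0]},{"grip": 0.6,"translation": [0,0,0],"angular": [0,0,0]}])

```text
time_s: 1.98
position: [0.3595, -0.1436, 0.301]
tool_rot: [-3.141, -0.001, 3.129]
ft_force: [0.4, 0.5, 0.7]
gripper_width: 0.203
finger_force: 0.0
```

```bash
python3 -c "
from h import *
shot('wrist','w1');s=manip.state();print(s['qpos'],s['position'],s['tool_rot'],s['gripper_width'],s['time_s'])
q=s['qpos']
for a in(1,-1):
  for b in (1,-1):
    M=R.from_euler('ZYZYZ',[q[0],q[1]+q[2],a*q[3],q[4],b*q[5]]).inv()*R.from_euler('xyz',s['tool_rot']);print(a,b,M.as_euler('xyz'))
"
```

```text
[-0.4882 -0.2467  2.0635  0.0003  1.3267 -2.0493] [ 0.3591 -0.1414  0.3007] [ 3.1404 -0.0016  3.1318] 0.20020987608152682 2.025Traceback (most recent call last):
  File "<string>", line 7, in <module>
    M=R.from_euler('ZYZYZ',[q[0],q[1]+q[2],a*q[3],q[4],b*q[5]]).inv()*R.from_euler('xyz',s['tool_rot']);print(a,b,M.as_euler('xyz'))
      ~~~~~~~~~~~~^^^^^^^^^^^^^^^^^^^^^^^^^^^^^^^^^^^^^^^^^^^^^
  File "scipy/spatial/transform/_rotation.pyx", line 1413, in scipy.spatial.transform._rotation.Rotation.from_euler
ValueError: Expected axis specification to be a non-empty string of upto 3 characters, got ZYZYZ
```

View pics/w1.png

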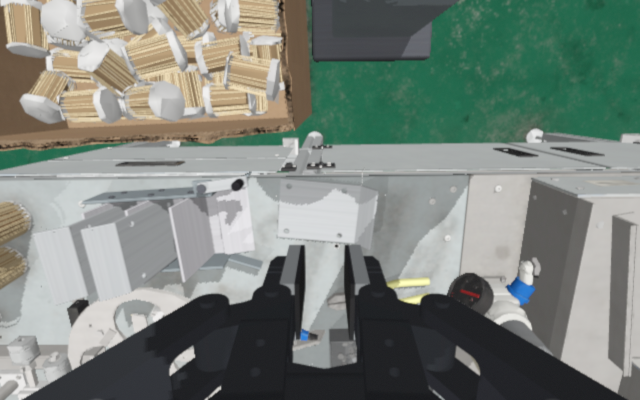

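Seen from the wrist (picture up = world −x): the loose plate lies at about (277–376, 178–245) with the lip on the right, the keeper pin at (237,184) and the front backrest at (170–213, 200–280). I'll take a zoomed crop for accurate pixels, and use a second top view for the lip height.

```bash
python3 -c "
from h import *
p,d,T,K=load('w1')
a=cv2.resize(p[165:285,70:270],None,fx=4,fy=4,interpolation=cv2.INTER_CUBIC)[:, :]
b=cv2.resize(p[170:250,250:400],None,fx=4,fy=4,interpolation=cv2.INTER_CUBIC)
c=np.zeros((600,800,3),np.uint8);c[:480]=a
cv2.imwrite('pics/w1r.png',a);cv2.imwrite('pics/w1p.png',cv2.resize(p[170:255,260:390],None,fx=6,fy=6,interpolation=cv2.INTER_CUBIC))
for u,v in [(285,200),(300,210),(330,210),(350,215),(360,215),(370,215),(374,215),(260,200),(410,200),(237,184),(205,190)]: print(u,v,dep(u,v,d,T,K))
"
```

```text
285 200 [ 0.4122 -0.1953  0.0044]
300 210 [ 0.4261 -0.1762  0.0045]
330 210 [ 0.4266 -0.1368  0.0044]
350 215 [ 0.4337 -0.1106  0.0051]
360 215 [ 0.4323 -0.0979  0.0096]
370 215 [ 0.4285 -0.0865  0.0216]
374 215 [ 0.4276 -0.0818  0.0245]
260 200 [ 0.4131 -0.2287 -0.0001]
410 200 [ 0.4155 -0.0315  0.0002]
237 184 [ 0.3746 -0.2388  0.0715]
205 190 [ 0.3856 -0.2811  0.0525]
```

View pics/w1r.png

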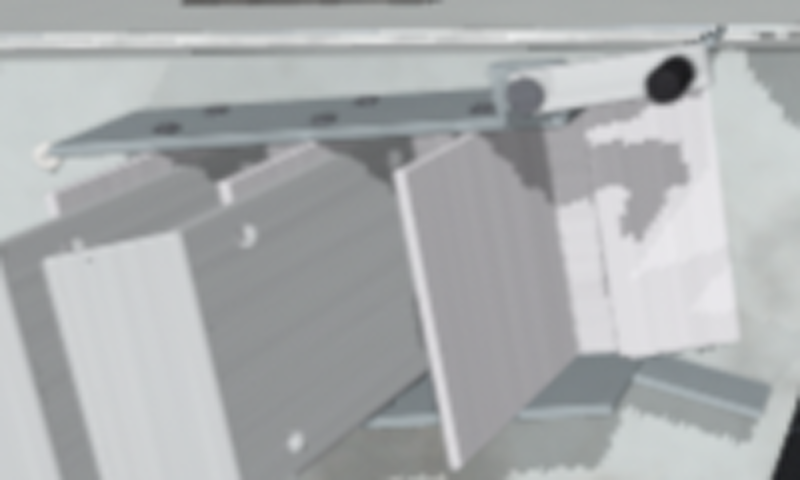

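View pics/w1p.png

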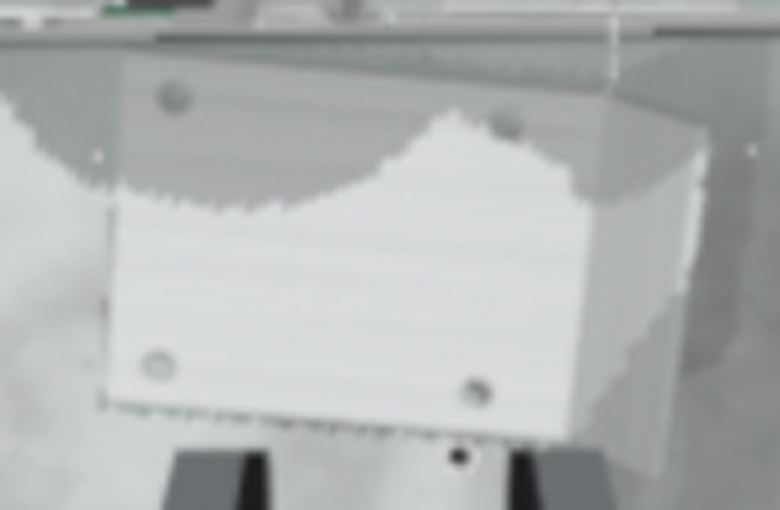

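```bash
python3 -c "
from h import *
p,d,T,K=load('w1')
P=lambda x,y,z:ray((x+.5)/6-.5+260,(y+.5)/6-.5+170,T,K,z)
Q=lambda x,y,z:ray((x+.5)/4-.5+70,(y+.5)/4-.5+165,T,K,z)
A,B,C,D=[P(*c,.0043) for c in [(122,57),(103,403),(607,97),(572,437)]];E,F=P(708,130,.023),P(660,475,.023)
for n,v in zip('ABCDEF',[A,B,C,D,E,F]):print(n,v)
yaw=lambda a,b:np.degrees(np.arctan2(b[1]-a[1],b[0]-a[0]))
print('yaws x-axis',yaw(A,B),yaw(C,D),yaw(E,F),'y-axis',yaw(A,C)-90,yaw(B,D)-90,np.linalg.norm(A-B),np.linalg.norm(C-D),np.linalg.norm(A-C),np.linalg.norm(E-F))
G,H=Q(397,172,.082),Q(455,467,.082);I,J=Q(709,85,0),Q(738,340,0);L,M=Q(548,130,.003),Q(578,353,.003)
for n,v in zip(['bt0','bt1','rf0','rf1','ft0','ft1','pin','pivot'],[G,H,I,J,L,M,Q(675,76,.073),Q(525,95,.053)]):print(n,v)
print(yaw(G,H),yaw(I,J),yaw(L,M),(G+H)/2,(I+J)/2,(L+M)/2)
X=cloud(d,T,K)
# pin
m=(X[...,2]>.06)&(X[...,2]<.08)&(abs(X[...,0]-.375)<.02)&(abs(X[...,1]+.239)<.02);print('pin',X[m].mean(0),X[m].max(0),m.sum())
# top camera check of same features
p2,d2,T2,K2=load('top0')
for n,v in [('E',E),('F',F),('B',B),('A',A),('bt0',G),('bt1',H),('pin',Q(675,76,.073))]:print(n,proj(v,T2,K2))
"

```

```text
A [ 0.3843 -0.2006  0.0043]
B [ 0.4634 -0.2087  0.0043]
C [ 0.3944 -0.097   0.0043]
D [ 0.4729 -0.1036  0.0043]
E [ 0.3972 -0.078   0.023 ]
F [ 0.4742 -0.0861  0.023 ]
yaws x-axis -5.788523970649855 -4.8185208027199895 -6.0364608408538185 y-axis -5.5643642730038465 -5.192760165119253 0.07944267275365495 0.07876457433827187 0.10415022832625105 0.07741467794102339
bt0 [ 0.3973 -0.3117  0.082 ]
bt1 [ 0.486 -0.307  0.082]
rf0 [ 0.3938 -0.2446  0.    ]
rf1 [ 0.4836 -0.2413  0.    ]
ft0 [ 0.4074 -0.2975  0.003 ]
ft1 [ 0.4864 -0.2955  0.003 ]
pin [ 0.3738 -0.2369  0.073 ]
pivot [ 0.3834 -0.2854  0.053 ]
3.0427294620895187 2.1282835997434244 1.4096761700771516 [ 0.4416 -0.3093  0.082 ] [ 0.4387 -0.2429  0.    ] [ 0.4469 -0.2965  0.003 ]
pin [ 0.3767 -0.2406  0.0705] [ 0.3826 -0.236   0.0739] 104
E (np.float64(261.27612649554317), np.float64(259.7610502273264))
F (np.float64(265.8799233150445), np.float64(223.55275702267085))
B (np.float64(322.5663957942976), np.float64(229.55848932672714))
A (np.float64(318.57602427187), np.float64(265.9105943411688))
bt0 (np.float64(375.8304396710011), np.float64(261.9384196780215))
bt1 (np.float64(373.36817258155696), np.float64(217.61876361237714))
pin (np.float64(338.01703861381236), np.float64(273.1911552773309))
```

```bash
cat > k.py <<'E'
from h import *
from scipy.optimize import least_squares
# arm model: Rz(q1) shoulder(d1,off) a2 a3; lengths fitted from states
def fk(q,L,a=1,b=-1):
    R1=R.from_euler('z',q[0]);R2=R1*R.from_euler('y',q[1]);R3=R2*R.from_euler('y',q[2]);R4=R3*R.from_euler('z',a*q[3]);R5=R4*R.from_euler('y',q[4]);R6=R5*R.from_euler('z',b*q[5])
    p=R1.apply([L[5],L[0],L[1]])+R2.apply([0,0,L[2]])+R3.apply([0,0,L[3]])+R5.apply([0,0,L[4]])
    return p,R6
E
python3 -c "
from k import *
s=manip.state();Rt=R.from_euler('xyz',s['tool_rot'])
for a in(1,-1):
  for b in (1,-1):
    p,r=fk(s['qpos'],[0]*6,a,b);print(a,b,(r.inv()*Rt).as_euler('xyz'))
q0=[1.1223,.3089,1.6351,0,1.1997,-.0697]
for a in(1,-1):
  for b in (1,-1):
    p,r=fk(q0,[0]*6,a,b);print(a,b,(r.inv()*R.from_euler('xyz',[-3.1395,-.0002,2.7628])).as_euler('xyz'))
def rot(yaw,tilt): return R.from_euler('zx',[0,0]) 
for flip in (0,np.pi):
  for q1,q23,yaw,t in [(-.3,2.0,-5.5,-42),(-.5,1.9,-1,0),(-.7,2.0,2.5,20),(-.7,1.9,2.5,40),(-.7,1.9,2.5,50)]:
    Rt=R.from_euler('z',np.radians(yaw))*R.from_euler('x',np.radians(t))*R.from_euler('xyz',[np.pi,0,np.pi+flip])
    # tool=R*Rz(-90deg const); 
    C=R.from_euler('z',-np.pi/2)
    m=(R.from_euler('y',-q23)*R.from_euler('z',-q1)*Rt)
    print(flip,yaw,t,'q4,q5,b*q6+c',m.as_euler('ZYZ'))
"

```

```text
1 1 [ 0.     -0.      1.5708]
1 -1 [ 0.     -0.     -2.5277]
-1 1 [-0.0006 -0.0003  1.571 ]
-1 -1 [-0.0006 -0.0003 -2.5276]
1 1 [-0.      0.0001  1.5708]
1 -1 [-0.      0.0001  1.4314]
-1 1 [-0.      0.0001  1.5708]
-1 -1 [-0.      0.0001  1.4314]
0 -5.5 -42 q4,q5,b*q6+c [-0.8136  1.1235  0.1577]
0 -1 0 q4,q5,b*q6+c [ 0.      1.2416 -0.4825]
0 2.5 20 q4,q5,b*q6+c [ 0.2588  1.3893 -0.8224]
0 2.5 40 q4,q5,b*q6+c [ 0.5002  1.7357 -0.7869]
0 2.5 50 q4,q5,b*q6+c [ 0.6284  1.8576 -0.7581]
3.141592653589793 -5.5 -42 q4,q5,b*q6+c [-0.8136  1.1235 -2.9839]
3.141592653589793 -1 0 q4,q5,b*q6+c [-0.      1.2416  2.659 ]
3.141592653589793 2.5 20 q4,q5,b*q6+c [0.2588 1.3893 2.3192]
3.141592653589793 2.5 40 q4,q5,b*q6+c [0.5002 1.7357 2.3547]
3.141592653589793 2.5 50 q4,q5,b*q6+c [0.6284 1.8576 2.3835]
```

Call:
send_rows(steps=[{"grip": 0.7,"translation": [-40,40,0],"angular": [0,0,0.086]},{"grip": 0.7,"translation": [-40,40,0],"angular": [0.183,0,0]},{"grip": 0.7,"translation": [0,0,0],"angular": [0.183,0,0]},{"grip": 0.7,"translation": [0,0,0],"angular": [0.183,0,0]},{"grip": 0.7,"translation": [0,0,0],"angular": [0.183,0,0]}])

```text
time_s: 2.65
position: [0.4405, -0.0641, 0.3019]
tool_rot: [-2.415, 0.0, 3.055]
ft_force: [-0.3, -1.1, -0.4]
gripper_width: 0.156
finger_force: 0.0
```

```bash
cat >> k.py <<'E'
def goto(P,Rt=None):
    s=manip.state();Rc=R.from_euler('xyz',s['tool_rot']);print('t',s['time_s'],'pos',s['position'],'F',s['ft_force'],'w',s['gripper_width']*85,'q',s['qpos'])
    print('tool shift mm',Rc.inv().apply(np.array(P)-s['position'])*1e3)
    if Rt is not None:print('tool rotvec',(Rc.inv()*Rt).as_rotvec())
def TR(yaw,tilt): return R.from_euler('z',np.radians(yaw))*R.from_euler('x',np.radians(tilt))*R.from_euler('xyz',[np.pi,0,np.pi])
E
python3 -c "
from k import *
goto([.4382,-.0541,.057],TR(-5.5,-42))"
```

```text
t 2.65 pos [ 0.4405 -0.0641  0.3019] F [-0.2968 -1.0986 -0.3817] w 13.29260041087132 q [ 0.2171  0.0381  1.9715 -0.694   1.4327 -1.0593]
tool shift mm [  3.1817 169.9452 176.6086]
tool rotvec [0.0069 0.006  0.0067]
```

Call:
send_rows(steps=[{"grip": 0.7,"translation": [1,34,35],"angular": [0.007,0.006,0.007]},{"grip": 0.7,"translation": [1,34,35],"angular": [0,0,0]},{"grip": 0.7,"translation": [1,34,35],"angular": [0,0,0]},{"grip": 0.7,"translation": [0,34,35],"angular": [0,0,0]},{"grip": 0.7,"translation": [0,34,36],"angular": [0,0,0]}])

```text
time_s: 3.28
position: [0.4375, -0.0543, 0.0554]
tool_rot: [-2.414, -0.002, 3.044]
ft_force: [1.2, -0.8, -0.3]
gripper_width: 0.149
finger_force: 0.0
```

```bash
python3 -c "
from k import *
shot('wrist','w2')
goto([.4344,-.0940,.0124],TR(-5.5,-42))"
```

```text
t 3.325 pos [ 0.4327 -0.0546  0.0489] F [-1.7309  0.1613 -3.3625] w 12.592769703158226 q [ 0.2373  0.47    2.0829 -0.8019  1.0537 -0.663 ]
tool shift mm [-6.0684 -4.9339 53.2142]
tool rotvec [ 0.0055 -0.0112  0.0069]
```

View pics/w2.png

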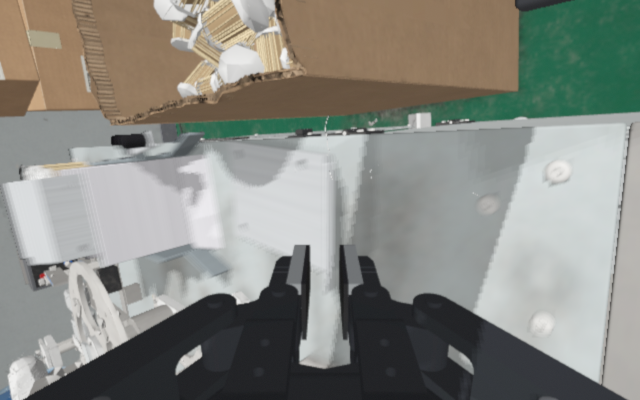

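The lip edge (column ~325) lies between the two fingertips (300 and 347), as intended. I'll let the arm settle, then re-read the pose.

Call:
send_rows(steps=[{"grip": 0.7,"translation": [0,0,0],"angular": [0,0,0]},{"grip": 0.7,"translation": [0,0,0],"angular": [0,0,0]}])

```text
time_s: 3.58
position: [0.4394, -0.0554, 0.0587]
tool_rot: [-2.414, 0.001, 3.042]
ft_force: [0.6, 0.1, 0.4]
gripper_width: 0.148
finger_force: 0.0
```

```bash
python3 -c "
from k import *
goto([.4344,-.0940,.0124],TR(-5.5,-42))"
```

```text
t 3.575 pos [ 0.4394 -0.0554  0.0587] F [0.5541 0.0783 0.4307] w 12.558290604821204 q [ 0.2346  0.4533  2.0766 -0.8034  1.0627 -0.6689]
tool shift mm [ 1.1801  1.7316 60.4542]
tool rotvec [ 0.0052 -0.0013 -0.003 ]
```

Call:
send_rows(steps=[{"grip": 0.7,"translation": [1,2,15],"angular": [0,0,0]},{"grip": 0.7,"translation": [0,0,15],"angular": [0,0,0]},{"grip": 0.7,"translation": [0,0,15],"angular": [0,0,0]},{"grip": 0.7,"translation": [0,0,10],"angular": [0,0,0]},{"grip": 0.7,"translation": [0,0,5],"angular": [0,0,0]}])

```text
time_s: 4.2
position: [0.4322, -0.0951, 0.0098]
tool_rot: [-2.413, -0.004, 3.04]
ft_force: [-0.1, 0.2, -0.5]
gripper_width: 0.15
finger_force: 0.0
```

Call:
send_rows(steps=[{"grip": 0.7,"translation": [0,0,0],"angular": [0,0,0]},{"grip": 0.7,"translation": [0,0,0],"angular": [0,0,0]}])

```text
time_s: 4.45
position: [0.4333, -0.0942, 0.0106]
tool_rot: [-2.413, -0.002, 3.041]
ft_force: [0.3, 0.8, -0.4]
gripper_width: 0.151
finger_force: 0.0
```

```bash
python3 -c "
from k import *
goto([.4344,-.0940,.0124],TR(-5.5,-42))
p,d,T,K=shot('wrist','w3');cv2.imwrite('pics/w3c.png',cv2.resize(p[130:330,200:440],None,fx=3,fy=3,interpolation=2))"
```

```text
t 4.45 pos [ 0.4333 -0.0942  0.0106] F [ 0.2862  0.7646 -0.4239] w 12.827378186176428 q [ 0.1565  0.5409  2.1028 -0.9039  0.959  -0.6022]
tool shift mm [-1.1204 -0.9561 -1.5433]
tool rotvec [ 0.0049 -0.0044 -0.0019]
```

View pics/w3c.png

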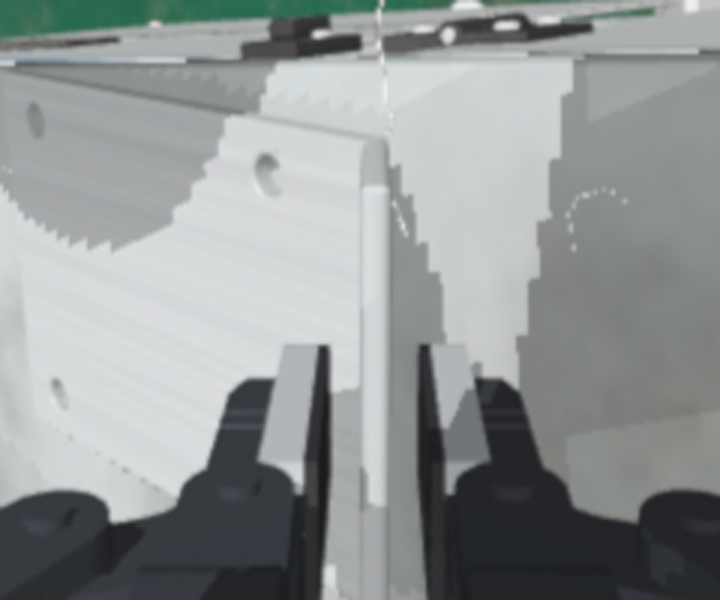

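The lip is edge-on at (375, 150–500) between the pads at 325 and 425, nearly centred. Closing and lifting.

Call:
send_rows(steps=[{"grip": 1,"translation": [0,0,0],"angular": [0,0,0]},{"grip": 1,"translation": [0,0,0],"angular": [0,0,0]},{"grip": 1,"translation": [0,0,0],"angular": [0,0,0]},{"grip": 1,"translation": [0,0,0],"angular": [0,0,0]}])

```text
time_s: 5.0
position: [0.4333, -0.0941, 0.0108]
tool_rot: [-2.414, -0.002, 3.041]
ft_force: [-0.1, 2.9, 5.0]
gripper_width: 0.032
finger_force: 60.9
```

```bash
python3 -c "
from k import *
s=manip.state();print(s['finger_force'])
P=s['position'];goto([P[0],P[1],P[2]+.15])"
```

```text
60.9116792678833
t 5.0 pos [ 0.4333 -0.0941  0.0108] F [-0.0529  2.9283  4.9819] w 2.758986009234882 q [ 0.1568  0.5406  2.1028 -0.9038  0.9591 -0.6022]
tool shift mm [   0.2591  -99.8089 -111.9737]
```

Call:
send_rows(steps=[{"grip": 1,"translation": [0,-17,-19],"angular": [0,0,0]},{"grip": 1,"translation": [0,-20,-22],"angular": [0,0,0]},{"grip": 1,"translation": [0,-20,-22],"angular": [0,0,0]},{"grip": 1,"translation": [0,-26,-30],"angular": [0,0,0]},{"grip": 1,"translation": [0,-26,-30],"angular": [0,0,0]}])

```text
time_s: 5.62
position: [0.4324, -0.0939, 0.1749]
tool_rot: [-2.414, -0.005, 3.041]
ft_force: [1.2, 0.2, -2.1]
gripper_width: 0.027
finger_force: 60.0
```

Call:
send_rows(steps=[{"grip": 1,"translation": [0,0,0],"angular": [-0.1,0,0]},{"grip": 1,"translation": [0,0,0],"angular": [-0.15,0,0]},{"grip": 1,"translation": [0,0,0],"angular": [-0.15,0,0]},{"grip": 1,"translation": [0,0,0],"angular": [-0.15,0,0]},{"grip": 1,"translation": [0,0,0],"angular": [-0.15,0,0]}])

```text
time_s: 6.25
position: [0.4326, -0.0936, 0.1746]
tool_rot: [-3.118, -0.003, 3.041]
ft_force: [-1.1, -0.0, -1.4]
gripper_width: 0.028
finger_force: 59.9
```

Call:
send_rows(steps=[{"grip": 1,"translation": [0,0,0],"angular": [-0.15,0,0]},{"grip": 1,"translation": [0,0,0],"angular": [-0.15,0,0]},{"grip": 1,"translation": [0,0,0],"angular": [-0.15,0,0]},{"grip": 1,"translation": [0,0,0],"angular": [-0.15,0,0]},{"grip": 1,"translation": [0,0,0],"angular": [-0.1,0,0]}])

```text
time_s: 6.88
position: [0.4325, -0.0947, 0.1738]
tool_rot: [2.467, -0.004, 3.04]
ft_force: [-1.0, 0.1, -1.8]
gripper_width: 0.027
finger_force: 59.9
```

```bash
python3 -c "
from k import *
goto([.4333,-.094,.19],TR(2.5,38))
shot('scene','s4')
p,d,T,K=shot('wrist','w4');cv2.imwrite('pics/v4.png',np.vstack([load('s4')[0][100:320,150:550],p[100:400,100:500]]))"
```

```text
t 6.875 pos [ 0.4325 -0.0947  0.1738] F [-0.9955  0.1422 -1.8111] w 2.33538118193965 q [-0.7012  0.248   2.0041  0.5546  1.3531 -2.4214]
tool shift mm [ -0.6819  10.731  -12.1513]
tool rotvec [ 0.012   0.0872 -0.1168]
```

View pics/v4.png

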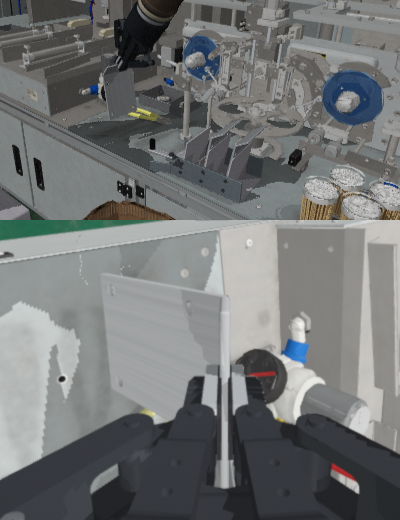

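The plate is held firmly and stands nearly upright in the jaws. I'll measure its pose in the tool frame.

```bash
python3 -c "
from k import *
p,d,T,K=load('w4');M=np.array(manip.camera_params('wrist')['mount'])
X=cloud(d,M,K)*1e3
x,y,z=X[...,0],X[...,1],X[...,2]
a=np.radians(42);u=-y*np.sin(np.pi/2-a)+z*np.sin(a)  # along field away from lip
n=-y*np.sin(a)-z*np.cos(a)
m=(d>0)&(u>14)&(u<140)&(abs(n-np.median(n[(d>0)&(u>30)&(u<90)&(abs(x)<30)&(abs(n)<40)]))<12)&(abs(x)<60)
print(m.sum());lab=cv2.connectedComponentsWithStats(m.astype(np.uint8),connectivity=4);i=1+np.argmax(lab[2][1:,4]);m=lab[1]==i
P=X[m];c=P.mean(0);A=np.c_[x[m],u[m],np.ones(m.sum())];s=np.linalg.lstsq(A,n[m],rcond=None)[0];print('n=ax+bu+c',s,'rms',np.std(A@s-n[m]))
for q in (1,99):print(q,np.percentile(x[m],q),np.percentile(u[m],q))
for lo,hi in[(-30,-20),(-20,-10),(-10,0),(0,10),(10,20),(20,30)]:
  k=m&(x>lo)&(x<hi);print(lo,np.percentile(u[k],[.5,99.5]))
for lo,hi in[(30,40),(50,60),(70,80),(90,100)]:
  k=m&(u>lo)&(u<hi);print('u',lo,np.percentile(x[k],[.5,99.5]))
"

```

```text
12070
n=ax+bu+c [-0.0043 -0.0017 -5.9433] rms 0.5471644723205854
1 -39.957442053433184 15.163795690310572
99 38.626011430095 110.07993470980244
-30 [ 35.2654 111.0581]
-20 [ 32.4239 110.7619]
-10 [ 18.7491 110.5907]
0 [ 14.8968 110.48  ]
10 [ 14.2753 110.7674]
20 [ 14.4793 110.3808]
u 30 [-27.7636  38.7031]
u 50 [-40.6655  38.647 ]
u 70 [-40.8493  38.6696]
u 90 [-40.8083  38.6733]
```

```bash
cat >> k.py <<'E'
RO=np.array([.441,-.2975,0]);RR=R.from_euler('z',np.radians(2.5))
HT=np.array([-1,-77.1,80.3])/1e3
def tcp(hy,hz,tilt,hx=0): return RO+RR.apply([hx,hy,hz])-TR(2.5,tilt).apply(HT)
E
python3 -c "
from k import *
print(tcp(.006,.055,38));s=manip.state();print('heel',s['position']+R.from_euler('xyz',s['tool_rot']).apply(HT))
goto(tcp(.006,.055,38),TR(2.5,38))
Rt=TR(2.5,38);print('after rot',Rt.inv().apply(tcp(.006,.055,38)-s['position'])*1e3)"
```

```text
[ 0.4392 -0.2802  0.1657]
heel [ 0.4311 -0.1052  0.0617]
t 6.975 pos [ 0.4319 -0.095   0.1726] F [ 0.4914 -0.0345 -1.8171] w 2.340957155326259 q [-0.7011  0.2492  2.0048  0.5525  1.351  -2.4188]
tool shift mm [ -26.4492 -147.6261 -109.1802]
tool rotvec [ 0.0102  0.0856 -0.1198]
after rot [   0.7731 -150.2848 -108.7531]
```

Call:
send_rows(steps=[{"grip": 1,"translation": [0,0,0],"angular": [0.01,0.086,-0.12]},{"grip": 1,"translation": [0,-30,-22],"angular": [0,0,0]},{"grip": 1,"translation": [0,-40,-29],"angular": [0,0,0]},{"grip": 1,"translation": [0,-40,-29],"angular": [0,0,0]},{"grip": 1,"translation": [1,-40,-29],"angular": [0,0,0]}])

```text
time_s: 7.6
position: [0.4412, -0.2799, 0.1685]
tool_rot: [2.482, 0.003, -3.093]
ft_force: [0.2, -0.2, -1.3]
gripper_width: 0.028
finger_force: 60.0
```

Call:
send_rows(steps=[{"grip": 1,"translation": [0,0,0],"angular": [0,0,0]},{"grip": 1,"translation": [0,0,0],"angular": [0,0,0]}])

```text
time_s: 7.85
position: [0.4408, -0.278, 0.1684]
tool_rot: [2.48, 0.003, -3.094]
ft_force: [-0.1, -0.1, -2.5]
gripper_width: 0.029
finger_force: 60.0
```

```bash
python3 -c "
from k import *
goto(tcp(.006,.055,38),TR(2.5,38))
p,d,T,K=shot('wrist','w5');shot('scene','s5')
q=load('s5')[0]
cv2.imwrite('pics/v5.png',np.vstack([cv2.resize(q[170:320,260:460],(560,420),interpolation=2)[:300*1],cv2.resize(p[60:330,40:440],None,fx=1.4,fy=1.1)])[:600])"
```

```text
t 7.85 pos [ 0.4408 -0.278   0.1684] F [-0.1241 -0.0751 -2.5017] w 2.4778256601207795 q [-0.8776  0.4986  1.6518  0.381   1.5485 -2.6156]
tool shift mm [ 1.7078 -3.3756  0.7688]
tool rotvec [-0.0011 -0.0001  0.0048]
```

View pics/v5.png

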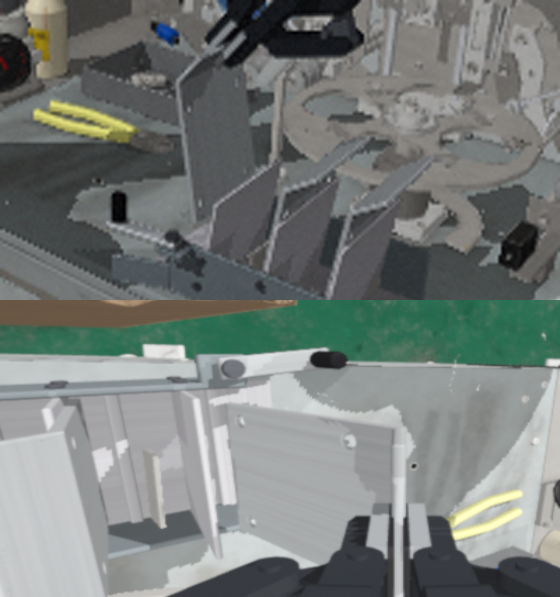

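The plate hangs just above the front slot, in front of the backrest and inside the cheeks. I'll check the rack frame against this view's depth.

```bash
python3 -c "
from k import *
p,d,T,K=load('w5');X=cloud(d,T,K);Y=RR.inv().apply((X-RO).reshape(-1,3))*1e3
ok=d.ravel()>0
def st(n,lo,hi,c):
    m=ok&np.all((Y>lo)&(Y<hi),1);print(n,m.sum(),np.percentile(Y[m],[1,10,50,90,99],axis=0)[:,c].T)
st('backtop',[-45,-25,76],[45,5,86],[0,1,2])
for a in(-40,-15,10):st('bt y @x%d'%a,[a,-25,79],[a+25,5,86],[1])
st('cheek-',[-60,-130,41],[-35,-20,47],[0])
st('rampfoot',[-40,10,1.5],[40,70,12],[1])
h=np.array([0,0,0]);W=T
s=manip.state();print('heel rack',RR.inv().apply(s['position']+R.from_euler('xyz',s['tool_rot']).apply(HT)-RO)*1e3)
"

```

```text
backtop 985 [[-43.8977 -37.0207  -4.3071  34.3855  43.6731]
 [-14.4318 -14.0352 -13.1673 -11.704  -11.0526]
 [ 76.3988  79.0423  82.2027  83.1162  83.8881]]
bt y @x-40 277 [[-14.4775 -14.2055 -13.1756 -11.884  -11.3007]]
bt y @x-15 252 [[-14.3311 -14.0347 -13.0733 -11.6621 -11.0996]]
bt y @x10 226 [[-14.1036 -13.8336 -12.8432 -11.4297 -10.9634]]
cheek- 1200 [[-48.1323 -47.7727 -46.1165 -44.3188 -38.548 ]]
rampfoot 2111 [[11.209  12.8183 17.6967 40.0206 58.6021]]
heel rack [ 2.1166  8.8048 57.8533]
```

Call:
send_rows(steps=[{"grip": 1,"translation": [1.3,-6.5,6],"angular": [0,0,0]},{"grip": 1,"translation": [0,-8,10],"angular": [0,0,0]},{"grip": 1,"translation": [0,-8,10],"angular": [0,0,0]},{"grip": 1,"translation": [0,-6,7],"angular": [0,0,0]},{"grip": 1,"translation": [0,-2.5,3],"angular": [0,0,0]}])

```text
time_s: 8.57
position: [0.4398, -0.281, 0.1201]
tool_rot: [2.479, 0.003, -3.095]
ft_force: [-0.6, -0.0, -1.6]
gripper_width: 0.028
finger_force: 60.0
```

Call:
send_rows(steps=[{"grip": 1,"translation": [0,0,0],"angular": [0,0,0]},{"grip": 1,"translation": [0,0,0],"angular": [0,0,0]}])

```text
time_s: 8.82
position: [0.4404, -0.2817, 0.1216]
tool_rot: [2.48, 0.005, -3.095]
ft_force: [0.6, -0.9, -1.6]
gripper_width: 0.026
finger_force: 60.0
```

```bash
cat >> k.py <<'E'
def heel():
    s=manip.state();print('heel rack',RR.inv().apply(s['position']+R.from_euler('xyz',s['tool_rot']).apply(HT)-RO)*1e3,'F',s['ft_force'],'t',s['time_s'])
E
python3 -c "
from k import *
heel()"
```

```text
heel rack [ 1.5935  4.2602 10.8491] F [ 0.5545 -0.8791 -1.6282] t 8.825
```

Call:
send_rows(steps=[{"grip": 1,"translation": [0.5,-1,3],"angular": [0,0,0]},{"grip": 1,"translation": [0,-1.5,2.5],"angular": [0,0,0]},{"grip": 1,"translation": [0,0,0],"angular": [0,0,0]},{"grip": 1,"translation": [0,0,0],"angular": [0,0,0]}])

```text
time_s: 9.32
position: [0.4396, -0.28, 0.1154]
tool_rot: [2.48, 0.004, -3.095]
ft_force: [0.1, -0.7, -2.0]
gripper_width: 0.027
finger_force: 60.0
```

```bash
python3 -c "
from k import *
heel()"
```

```text
heel rack [0.8416 6.0702 4.6369] F [ 0.0613 -0.6815 -1.9735] t 9.325
```

Call:
send_rows(steps=[{"grip": 1,"translation": [0,-4.5,-3.8],"angular": [-0.052,0,0]},{"grip": 1,"translation": [0,-4.5,-3.5],"angular": [-0.052,0,0]},{"grip": 1,"translation": [0,-0.5,0.6],"angular": [0,0,0]},{"grip": 1,"translation": [0,0,0],"angular": [0,0,0]},{"grip": 1,"translation": [0,0,0],"angular": [0,0,0]}])

```text
time_s: 9.95
position: [0.4405, -0.2914, 0.1153]
tool_rot: [2.377, 0.005, -3.094]
ft_force: [0.9, 0.4, 3.7]
gripper_width: 0.028
finger_force: 60.6
```

```bash
python3 -c "
from k import *
heel()"
```

```text
heel rack [1.3138 6.0246 3.953 ] F [0.8738 0.3879 3.7072] t 9.95
```

Call:
send_rows(steps=[{"grip": 0.7,"translation": [0,0,0],"angular": [0,0,0]},{"grip": 0.7,"translation": [0,0,0],"angular": [0,0,0]},{"grip": 0.7,"translation": [0,0,0],"angular": [0,0,0]},{"grip": 0.7,"translation": [0,-4.5,-4.5],"angular": [0,0,0]},{"grip": 0.7,"translation": [0,-4.5,-4.5],"angular": [0,0,0]}])

```text
time_s: 10.58
position: [0.4407, -0.3048, 0.1146]
tool_rot: [2.376, 0.004, -3.095]
ft_force: [-0.2, 0.4, 0.6]
gripper_width: 0.15
finger_force: 0.0
```

```bash
python3 -c "
from k import *
heel()
p,d,T,K=shot('wrist','w6');shot('scene','s6')
q=load('s6')[0]
cv2.imwrite('pics/v6.png',np.vstack([cv2.resize(q[170:320,260:460],(560,420),interpolation=2)[:300*1],cv2.resize(p[60:330,40:440],None,fx=1.4,fy=1.1)])[:600])"
```

```text
heel rack [ 0.8812 -7.2464  3.333 ] F [-0.241   0.4029  0.6367] t 10.575
```

View pics/v6.png

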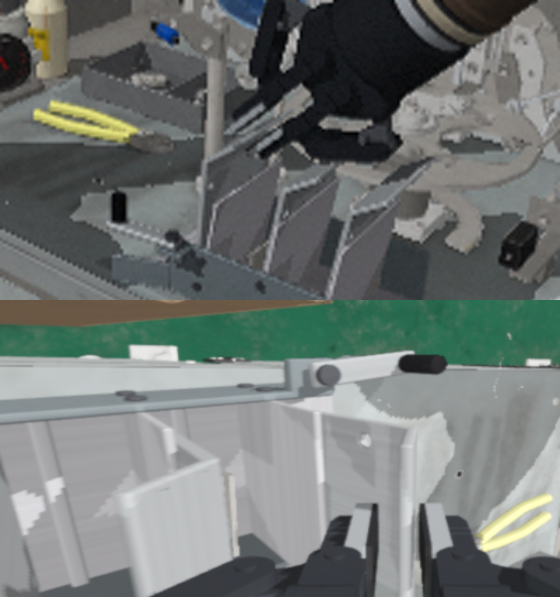

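The plate stands in the slot, heel in the groove and lip between the open pads; the keeper pin is clear at the top. From here I'll work from numbers only, starting with the plate's lean from depth.

```bash
cat >> k.py <<'E'
def lean(f,show=1):
    p,d,T,K=load(f);X=cloud(d,T,K);Y=RR.inv().apply((X-RO).reshape(-1,3))*1e3;ok=(d.ravel()>0)&(abs(Y[:,0])<36)
    for lo in range(10,125,10):
        m=ok&(Y[:,2]>lo)&(Y[:,2]<lo+10)&(Y[:,1]>-45)&(Y[:,1]<40)
        if m.sum()>15: print(lo,m.sum(),np.percentile(Y[m],[2,25,50,75,98],axis=0)[:,1])
    return Y,ok
E
python3 -c "
from k import *
shot('wrist','w7');heel()
for f in ('w6','w7','s6'): print(f);lean(f)"
```

```text
heel rack [ 0.9532 -7.452   3.3558] F [-0.4633 -0.1801 -0.1211] t 10.725
w6
10 583 [-32.4458  -5.3094  -4.8916  -4.4831  -3.9124]
20 1005 [-22.4117 -20.7473  -6.6821  -6.1088  -5.3807]
30 664 [-8.5986 -8.0003 -7.6509 -7.2944 -6.7171]
40 762 [-9.9499 -9.4043 -9.0738 -8.6964 -8.1296]
50 846 [-11.4302 -10.867  -10.4888 -10.1397  -9.4774]
60 1790 [-12.7629 -11.9379 -11.069    3.3104   3.9666]
70 1878 [-14.2336 -13.3436 -12.258    3.2299   3.8391]
80 1502 [-14.5968 -13.5343   2.5964   3.2053   5.4028]
90 1433 [2.2554 2.7775 3.0239 3.2863 3.8358]
100 793 [-26.132    2.6079   2.9228   3.2263   5.8341]
110 741 [-36.9944 -28.4654 -20.8533  -4.5337   4.2477]
120 2470 [-38.9263 -17.2203 -16.243  -14.9026  -4.6083]
w7
10 572 [-32.5902  -5.1821  -4.8238  -4.44    -3.8763]
20 961 [-22.2748 -20.5209  -6.5973  -6.042   -5.2688]
30 670 [-8.5403 -8.0219 -7.662  -7.2762 -6.6641]
40 759 [-9.9505 -9.412  -9.0797 -8.6816 -8.1119]
50 850 [-11.3873 -10.8304 -10.4907 -10.1228  -9.5397]
60 1242 [-12.8141 -12.1073 -11.6573 -10.5736  -0.052 ]
70 1813 [-14.2062 -13.399  -12.5364  -1.0333  -0.3434]
80 1457 [-14.6
[... 196 characters left out ...]
753]
120 2859 [-39.2299 -24.026  -23.0512 -20.7243  -4.9828]
s6
10 51 [-24.0121 -23.0885  -7.3224  -6.4935  -5.5791]
20 64 [-24.4605 -21.6056  -8.3467  -7.8591  -6.9463]
30 57 [-10.5376  -9.7787  -9.2927  -8.77    -0.0401]
40 71 [-11.9545 -11.1952 -10.7586 -10.2157   0.1712]
50 74 [-13.6143 -12.6657 -12.1297 -11.4443  -0.6588]
60 84 [-14.8591 -14.0478 -13.5607 -12.6933  -0.2113]
70 137 [-16.1032 -15.1886  -2.2646  -1.5763  -0.766 ]
80 111 [-16.7319 -14.6851  -2.7811  -2.1527  -0.8332]
90 57 [-3.8502 -3.1747 -2.8648 -2.5294 -1.6366]
100 38 [-27.8608  -3.756   -3.1749  -2.8242   0.0246]
110 58 [-38.4675 -31.2743 -24.4735  -9.9749  -1.7711]
120 107 [-43.7485 -31.0858 -23.4828 -21.1874  -6.2775]
```

Call:
send_rows(steps=[{"grip": 0.7,"translation": [0,0,0],"angular": [0,0,0]},{"grip": 0.7,"translation": [0,0,0],"angular": [0,0,0]},{"grip": 0.7,"translation": [0,0,0],"angular": [0,0,0]},{"grip": 0.7,"translation": [0,0,0],"angular": [0,0,0]}])

```text
time_s: 11.22
position: [0.4407, -0.3041, 0.1147]
tool_rot: [2.376, 0.004, -3.094]
ft_force: [-0.4, -0.8, -0.1]
gripper_width: 0.149
finger_force: 0.1
```

```bash
python3 -c "
from k import *
shot('wrist','w8');shot('scene','s8');heel()
for f in ('w8','s8'): print(f);Y,ok=lean(f)"
```

```text
heel rack [ 0.862  -6.5852  3.4182] F [-0.9272 -0.3023 -0.294 ] t 11.325
w8
10 596 [-31.6895  -5.3063  -4.8722  -4.474   -3.8555]
20 1023 [-22.5643 -20.9727  -6.7398  -6.0871  -5.3334]
30 682 [-8.5965 -8.0182 -7.6589 -7.2867 -6.6767]
40 768 [-10.0013  -9.4     -9.0382  -8.6977  -8.0855]
50 845 [-11.449  -10.8595 -10.4906 -10.1203  -9.5221]
60 1346 [-12.8331 -12.1331 -11.5761  -0.403    0.4058]
70 1829 [-14.2316 -13.3674 -12.4272  -0.5749   0.0655]
80 1529 [-14.6762 -13.4926  -1.635   -1.033    1.2656]
90 742 [-2.6487 -2.1026 -1.8204 -1.5409 -1.0014]
100 168 [-28.2031 -18.4306  -2.0818   0.4193   1.5815]
110 1151 [-35.5398 -23.6798 -10.5396  -5.4049  -0.6509]
120 2835 [-38.0473 -23.2437 -22.2691 -19.8305  -3.9568]
s8
10 51 [-24.1905 -22.756   -7.1048  -6.655   -5.6079]
20 58 [-23.679  -21.7229  -8.5079  -7.8657  -6.9728]
30 59 [-10.6358  -9.8894  -9.3844  -8.8538   0.3412]
40 71 [-12.2338 -11.2227 -10.7362 -10.223   -0.1645]
50 69 [-13.5997 -12.5926 -12.1071 -11.5496  -0.5078]
60 80 [-14.8259 -14.0152 -13.5625 -12.6242  -1.1247]
70 137 [-16.038  -15.1123  -3.7739  -2.1667  -1.2991]
80 117 [-16.5834 -14.9112  -3.3788  -2.7223  -1.1152]
90 55 [-4.445  -3.8256 -3.5144 -3.1462 -2.3947]
100 27 [-26.7902  -4.9627  -4.3361  -3.8616  -1.8564]
110 58 [-37.257  -29.049  -22.8256 -12.4323  -2.6767]
120 105 [-43.6255 -31.1932 -24.3585 -22.6313  -3.8731]
```

Call:
send_rows(steps=[{"grip": 0.7,"translation": [0,-4,-4],"angular": [0,0,0]},{"grip": 0.7,"translation": [0,-4,-4],"angular": [0,0,0]},{"grip": 0.7,"translation": [0,-2,-2],"angular": [0,0,0]},{"grip": 0.7,"translation": [0,0,0],"angular": [0,0,0]},{"grip": 0.7,"translation": [0,0,0],"angular": [0,0,0]}])

```text
time_s: 11.95
position: [0.4414, -0.3185, 0.115]
tool_rot: [2.376, 0.004, -3.095]
ft_force: [0.3, -0.6, 0.4]
gripper_width: 0.15
finger_force: 0.1
```

```bash
python3 -c "
from k import *
shot('wrist','w9');shot('scene','s9');heel()
for f in ('w9','s9'): print(f);Y,ok=lean(f)"
```

```text
heel rack [  0.9248 -20.76     3.6897] F [-0.4337 -0.5387 -0.0431] t 12.05
w9
10 578 [-6.124  -5.1534 -4.7691 -4.399  -3.8863]
20 637 [-7.1394 -6.5848 -6.1868 -5.8309 -5.2695]
30 711 [-8.5695 -7.9843 -7.6385 -7.2562 -6.6272]
40 784 [-10.0242  -9.4155  -9.052   -8.6787  -8.0398]
50 849 [-11.3841 -10.7805 -10.4202 -10.0562  -9.4732]
60 802 [-12.9254 -12.3069 -11.9128 -11.522  -10.8992]
70 933 [-14.3871 -13.6603 -13.2318 -12.5742  -7.389 ]
80 1229 [-14.6613 -13.4586  -9.4808  -8.6901  -6.2597]
90 275 [-11.2697 -10.4544 -10.0423  -9.7275  -9.2548]
100 236 [-41.4996 -11.2089 -10.4107  -9.6004  -8.4459]
110 1669 [-43.7278 -26.5982 -22.1088 -17.0586 -12.0183]
120 2430 [-43.4796 -34.1269 -33.2397 -30.9033 -17.955 ]
s9
10 47 [-23.8987 -23.0889  -7.3752  -6.4645  -5.6885]
20 68 [-24.1229 -21.5781  -8.369   -7.8218  -7.0526]
30 54 [-10.6956 -10.0502  -9.538   -9.0346  -8.4805]
40 60 [-12.0258 -11.2058 -10.7949 -10.4182  -9.4947]
50 67 [-13.5802 -12.667  -12.1915 -11.7469 -10.9525]
60 64 [-14.9852 -13.9309 -13.6336 -13.2076 -12.4135]
70 73 [-16.2503 -15.6396 -15.0854 -14.4207  -9.1364]
80 108 [-16.8473 -15.0107 -11.4253 -10.2204  -9.0748]
90 47 [-13.1753 -12.5486 -12.2018 -11.6661 -11.0497]
100 18 [-39.01   -13.8329 -12.78   -10.8643 -10.062 ]
110 70 [-44.8574 -36.9594 -25.6422 -19.162  -12.7747]
120 89 [-44.0457 -35.8043 -34.8034 -30.6696 -17.6199]
```

Call:
send_rows(steps=[{"grip": 0.7,"translation": [0,-3,-3],"angular": [0,0,0]},{"grip": 0.7,"translation": [0,-1,-1],"angular": [0,0,0]},{"grip": 0.7,"translation": [0,0,0],"angular": [0,0,0]},{"grip": 0.7,"translation": [0,0,0],"angular": [0,0,0]}])

```text
time_s: 12.55
position: [0.4416, -0.3241, 0.1151]
tool_rot: [2.376, 0.004, -3.095]
ft_force: [-0.7, -0.4, 0.5]
gripper_width: 0.154
finger_force: 0.0
```

```bash
python3 -c "
from k import *
shot('wrist','w10');shot('scene','s10');heel()
for f in ('w10','s10'):
  Y,ok=lean(f) if 0 else (None,None)
  p,d,T,K=load(f);X=cloud(d,T,K);Y=RR.inv().apply((X-RO).reshape(-1,3))*1e3;ok=(d.ravel()>0)&(abs(Y[:,0])<38)
  for lo in (72,77,84,89,94,99,104):
    m=ok&(Y[:,2]>lo)&(Y[:,2]<lo+5)&(Y[:,1]>-30)&(Y[:,1]<40);print(f,lo,m.sum(),np.percentile(Y[m][:,1],[10,50,90]) if m.sum() else '')
"
```

```text
heel rack [  0.9172 -26.4435   3.783 ] F [0.3217 0.621  0.0584] t 12.65
w10 72 407 [-13.7445 -13.2991 -12.8211]
w10 77 503 [-14.4457 -13.9223 -10.8309]
w10 84 310 [-12.5522 -11.9966 -11.4875]
w10 89 158 [-13.4643 -12.824  -12.3393]
w10 94 64 [-14.5161 -13.9575 -13.4198]
w10 99 32 [-15.4008 -14.8983 -14.3145]
w10 104 175 [-14.1314 -13.0342 -12.0875]
s10 72 37 [-15.4547 -14.9074 -14.365 ]
s10 77 47 [-16.3489 -15.6325 -11.7802]
s10 84 31 [-14.6081 -13.6569 -12.6926]
s10 89 29 [-15.2678 -14.4572 -13.9476]
s10 94 21 [-16.1432 -15.3805 -14.7379]
s10 99 10 [-16.8217 -16.2455 -13.4637]
s10 104 10 [-17.9208 -15.2655 -14.6152]
```

Call:
send_rows(steps=[{"grip": 0.7,"translation": [0,0,-10],"angular": [0,0,0]},{"grip": 0.7,"translation": [0,0,-15],"angular": [0,0,0]},{"grip": 0.7,"translation": [0,0,-30],"angular": [0,0,0]},{"grip": 0.7,"translation": [0,0,-50],"angular": [0,0,0]},{"grip": 0.7,"translation": [0,20,-20],"angular": [0,0,0]}])

```text
time_s: 13.28
position: [0.4448, -0.3997, 0.2214]
tool_rot: [2.38, 0.006, -3.097]
ft_force: [0.9, 1.0, -0.4]
gripper_width: 0.152
finger_force: 0.0
```

Call:
send_rows(steps=[{"grip": 1,"translation": [0,0,0],"angular": [0.154,0,0]},{"grip": 1,"translation": [0,0,0],"angular": [0.154,0,0]},{"grip": 1,"translation": [0,0,0],"angular": [0.154,0,0]},{"grip": 1,"translation": [0,0,0],"angular": [0.154,0,0]},{"grip": 1,"translation": [0,0,0],"angular": [0.154,0,0]}])

```text
time_s: 13.9
position: [0.4452, -0.3974, 0.2215]
tool_rot: [-3.13, 0.007, -3.095]
ft_force: [-0.1, -0.2, -0.5]
gripper_width: -0.006
finger_force: 0.0
```

```bash
cat >> k.py <<'E'
def prof(f):
  p,d,T,K=load(f);X=cloud(d,T,K);Y=RR.inv().apply((X-RO).reshape(-1,3))*1e3
  for xs in ((-38,-10),(10,38)):
    for lo in list(range(12,112,12)):
      m=(d.ravel()>0)&(Y[:,0]>xs[0])&(Y[:,0]<xs[1])&(Y[:,2]>lo)&(Y[:,2]<lo+6)&(Y[:,1]>-30)&(Y[:,1]<13);print(f,xs,lo,m.sum(),np.percentile(Y[m][:,1],[10,50,90]) if m.sum() else '')
  m=(d.ravel()>0)&(Y[:,2]>112)&(Y[:,2]<135)&(Y[:,1]>-45)&(Y[:,1]<10)&(abs(Y[:,0])<60);print('lip',m.sum(),np.percentile(Y[m],[2,50,98],axis=0) if m.sum() else '')
E
python3 -c "
from k import *
goto(RO+RR.apply([0,.06,.15]),TR(2.5,0));shot('wrist','w11');shot('scene','s11');prof('w11');prof('s11')
"
```

```text
t 13.9 pos [ 0.4452 -0.3974  0.2215] F [-0.0925 -0.1851 -0.5205] w -0.4930365825556329 q [-0.8004  0.2561  1.7213 -0.0028  1.1512 -2.4162]
tool shift mm [ -0.0886 160.8413  69.6456]
tool rotvec [-0.0114  0.0067  0.0024]
w11 (-38, -10) 12 12 [-4.9244 -4.742  -4.3808]
w11 (-38, -10) 24 9 [-6.6667 -6.3936 -6.031 ]
w11 (-38, -10) 36 11 [-8.2    -8.0106 -7.8046]
w11 (-38, -10) 48 8 [-10.0724  -9.6151  -9.4298]
w11 (-38, -10) 60 9 [-11.807  -11.4477 -11.2026]
w11 (-38, -10) 72 10 [-13.4249 -13.1795 -12.8347]
w11 (-38, -10) 84 3 [-12.3958 -12.2831 -12.1732]
w11 (-38, -10) 96 0 
w11 (-38, -10) 108 438 [-21.8319 -17.9049 -13.6425]
w11 (10, 38) 12 44 [-22.641  -22.0786 -21.4822]
w11 (10, 38) 24 70 [-22.0196 -20.6264 -19.6089]
w11 (10, 38) 36 0 
w11 (10, 38) 48 0 
w11 (10, 38) 60 0 
w11 (10, 38) 72 0 
w11 (10, 38) 84 0 
w11 (10, 38) 96 0 
w11 (10, 38) 108 350 [-21.2797 -17.5309 -13.4429]
lip 2399 [[-37.3662 -37.838  112.2841]
 [ -1.57   -29.4769 118.3163]
 [ 39.1567 -19.3285 122.6103]]
s11 (-38, -10) 12 0 
s11 (-38, -10) 24 4 [-9.2085 -8.595  -7.8821]
s11 (-38, -10) 36 14 [-10.6673  -9.9912  -9.2608]
s11 (-38, -10) 48 20 [-12.5791 -11.657  -10.3993]
s11 (-38, -10) 60 17 [-14.0332 -13.4351  -9.94  ]
s11 (-38, -10) 72 16 [-15.8894 -15.1202 -14.3087]
s11 (-38, -10) 84 18 [-14.6738 -13.659  -12.0754]
s11 (-38, -10) 96 17 [-16.4297 -15.7669 -14.5252]
s11 (-38, -10) 108 19 [-24.6737 -19.2887 -15.4729]
s11 (10, 38) 12 14 [-18.3405  -6.949   -6.4618]
s11 (10, 38) 24 18 [-22.6371  -8.2801  -7.955 ]
s11 (10, 38) 36 12 [-11.2077  -9.853   -9.3746]
s11 (10, 38) 48 15 [-12.0267 -11.5154 -11.1873]
s11 (10, 38) 60 14 [-13.4031 -13.0449 -12.7724]
s11 (10, 38) 72 13 [-15.3978 -14.8256 -14.3142]
s11 (10, 38) 84 15 [-14.888  -13.8526 -13.0206]
s11 (10, 38) 96 0 
s11 (10, 38) 108 11 [-22.2239 -19.4345 -16.0542]
lip 126 [[-38.2497 -40.6721 112.7295]
 [ -5.2929 -35.3123 119.846 ]
 [ 39.5816 -22.0438 122.9888]]
```

Call:
send_rows(steps=[{"grip": 1,"translation": [0,45,0],"angular": [-0.011,0.007,0]},{"grip": 1,"translation": [0,55,0],"angular": [0,0,0]},{"grip": 1,"translation": [0,55,0],"angular": [0,0,0]},{"grip": 1,"translation": [0,20,0],"angular": [0,0,0]},{"grip": 1,"translation": [0,0,0],"angular": [0,0,0]}])

```text
time_s: 14.62
position: [0.437, -0.2216, 0.2205]
tool_rot: [3.135, -0.002, -3.093]
ft_force: [-0.3, -0.7, -0.6]
gripper_width: -0.003
finger_force: 0.0
```

```bash
python3 -c "
from k import *
goto(RO+RR.apply([0,.06,.15]),TR(2.5,0));shot('wrist','w12');prof('w12')
# pin
p,d,T,K=load('w12');X=cloud(d,T,K);Y=RR.inv().apply((X-RO).reshape(-1,3))*1e3
m=(d.ravel()>0)&(Y[:,2]>68)&(Y[:,2]<80)&(Y[:,1]>35)&(Y[:,1]<80)&(Y[:,0]<-45)&(Y[:,0]>-80);print('pin',m.sum(),Y[m].mean(0),Y[m].min(0),Y[m].max(0))
"
```

```text
t 14.625 pos [ 0.437  -0.2216  0.2205] F [-0.3056 -0.6695 -0.6393] w -0.22711092125794383 q [-0.5607  0.0604  1.951   0.0043  1.1357 -2.1816]
tool shift mm [ -0.7484 -16.467   70.3701]
tool rotvec [ 0.0064 -0.0023  0.0047]
w12 (-38, -10) 12 55 [5.3344 5.903  6.5793]
w12 (-38, -10) 24 73 [3.1759 3.7054 4.3269]
w12 (-38, -10) 36 81 [0.8497 1.3871 2.0455]
w12 (-38, -10) 48 88 [-1.4433 -0.9388 -0.3281]
w12 (-38, -10) 60 104 [-3.9616 -3.1946 -2.5274]
w12 (-38, -10) 72 115 [-6.1304 -5.5768 -4.9772]
w12 (-38, -10) 84 110 [-8.4521 -7.8212 -7.2118]
w12 (-38, -10) 96 143 [-10.632  -10.0876  -9.5236]
w12 (-38, -10) 108 636 [-22.2591 -17.8992 -13.7887]
w12 (10, 38) 12 53 [5.4739 6.0832 6.5328]
w12 (10, 38) 24 69 [3.2713 3.8386 4.4695]
w12 (10, 38) 36 78 [0.8856 1.4671 2.0677]
w12 (10, 38) 48 80 [-1.2703 -0.7077 -0.2096]
w12 (10, 38) 60 96 [-3.7423 -3.0647 -2.4083]
w12 (10, 38) 72 104 [-5.981  -5.3903 -4.8056]
w12 (10, 38) 84 95 [-8.1883 -7.6671 -6.9588]
w12 (10, 38) 96 130 [-10.4795  -9.8586  -9.2501]
w12 (10, 38) 108 550 [-21.9438 -17.6423 -13.448 ]
lip 3133 [[-37.2589 -36.6647 112.2081]
 [ -1.7676 -28.2486 117.518 ]
 [ 39.294  -18.9844 122.2418]]
pin 146 [-60.9216  58.6704  72.3786] [-66.1425  53.1842  69.2895] [-55.8637  63.7368  74.2993]
```

The plate leans on the backrest with its heel about 6 mm from the foot, as specified, so on to the keeper.

```bash
cat >> k.py <<'E'
def rk(): 
    s=manip.state();print('tcp rack',RR.inv().apply(s['position']-RO)*1e3,'F rack',RR.inv().apply(s['ft_force']),'t',s['time_s'])
E
python3 -c "
from k import *
rk();goto(RO+RR.apply([-.086,.061,.060]),TR(2.5,0))"
```

```text
tcp rack [ -0.5324  75.0184 220.4951] F rack [-0.7709  0.0258  0.7838] t 14.675
t 14.675 pos [ 0.4372 -0.2226  0.2205] F [-0.7712 -0.0078  0.7838] w 0.24781976028299663 q [-0.5619  0.0612  1.9501  0.0038  1.1351 -2.1816]
tool shift mm [ 85.203  -14.6009 160.5838]
tool rotvec [ 0.0056 -0.002   0.0036]
```

Call:
send_rows(steps=[{"grip": 1,"translation": [43,-7,0],"angular": [0.005,0,0.003]},{"grip": 1,"translation": [43,-7,0],"angular": [0,0,0]},{"grip": 1,"translation": [0,0,55],"angular": [0,0,0]},{"grip": 1,"translation": [0,0,55],"angular": [0,0,0]},{"grip": 1,"translation": [0,0,25],"angular": [0,0,0]}])

```text
time_s: 15.3
position: [0.3491, -0.2399, 0.0825]
tool_rot: [3.138, -0.006, -3.1]
ft_force: [-0.1, -0.2, 0.6]
gripper_width: -0.002
finger_force: 0.0
```

Call:
send_rows(steps=[{"grip": 1,"translation": [0,0,25],"angular": [0,0,0]},{"grip": 1,"translation": [0,0,0],"angular": [0,0,0]},{"grip": 1,"translation": [0,0,0],"angular": [0,0,0]}])

```text
time_s: 15.68
position: [0.3514, -0.2406, 0.0607]
tool_rot: [3.141, -0.002, -3.099]
ft_force: [-0.0, -0.4, 0.4]
gripper_width: -0.002
finger_force: 0.0
```

```bash
python3 -c "
from k import *
rk()"
```

```text
tcp rack [-87.0512  60.7243  60.6789] F rack [-0.0427 -0.3784  0.4114] t 15.675
```

Call:
send_rows(steps=[{"grip": 1,"translation": [-14,0,0],"angular": [0,0,0]},{"grip": 1,"translation": [-11,-1,0],"angular": [0,0,0]},{"grip": 1,"translation": [-11,-3,0],"angular": [0,0,0]},{"grip": 1,"translation": [-8,-1,0],"angular": [0,0,0]},{"grip": 1,"translation": [-7,-2,0],"angular": [0,0,0]}])

```text
time_s: 16.3
position: [0.4025, -0.2436, 0.0598]
tool_rot: [3.14, -0.003, -3.097]
ft_force: [0.1, -0.7, -0.1]
gripper_width: -0.001
finger_force: 0.3
```

```bash
cat >> k.py <<'E'
def pin(f):
  p,d,T,K=load(f);X=cloud(d,T,K);Y=RR.inv().apply((X-RO).reshape(-1,3))*1e3;dk=p.reshape(-1,3).max(1)<70
  r=np.hypot(Y[:,0]+57,Y[:,1]-14)
  m=(d.ravel()>0)&(Y[:,2]>55)&(Y[:,2]<76)&(abs(r-45)<9)&(Y[:,0]>-75)&dk;c=Y[m];print('pin',m.sum(),np.median(c,0) if m.sum() else '')
  m=(d.ravel()>0)&(Y[:,2]>48)&(Y[:,2]<54)&(r>15)&(r<38)&(Y[:,0]>-70)&(Y[:,1]>4);c=Y[m]
  if m.sum(): q=np.median(c,0);print('bar',m.sum(),q,'angle',np.degrees(np.arctan2(q[0]+57,q[1]-14)))
E
python3 -c "
from k import *
rk();shot('wrist','w13');shot('top','t13');shot('scene','s13')
for f in('w13','t13','s13'):pin(f)"
```

```text
tcp rack [-36.0981  55.4966  59.7838] F rack [ 0.0576 -0.7242 -0.0846] t 16.3
pin 148 [-44.3143  56.5818  71.5139]
bar 1212 [-38.7348  31.2723  50.6055] angle 46.60039747586359
pin 0 
pin 59 [-26.9376  39.9555  67.1733]
bar 37 [-36.476   28.8005  51.163 ] angle 54.20346293738762
```

Call:
send_rows(steps=[{"grip": 1,"translation": [-7,-5,0],"angular": [0,0,0]},{"grip": 1,"translation": [-7,-7,0],"angular": [0,0,0]},{"grip": 1,"translation": [-4,-6,0],"angular": [0,0,0]},{"grip": 1,"translation": [-2,-5,0],"angular": [0,0,0]},{"grip": 1,"translation": [0,-3,0],"angular": [0,0,0]}])

```text
time_s: 17.08
position: [0.4183, -0.2683, 0.0587]
tool_rot: [3.136, -0.013, -3.097]
ft_force: [-11.7, -0.6, 5.5]
gripper_width: 0.0
finger_force: 5.3
```

```bash
python3 -c "
from k import *
rk();shot('wrist','w14');shot('scene','s14')
for f in('w14','s14'):pin(f)"
```

```text
tcp rack [-21.4229  30.1213  58.7136] F rack [-11.7439  -0.0818   5.4929] t 17.075
pin 253 [-16.7935  13.6104  69.0162]
bar 1237 [-31.9015  14.1468  50.6547] angle 89.66485693865826
pin 56 [-15.4455  11.7009  68.9401]
bar 44 [-31.9875  10.0743  51.1703] angle 98.91978857575731
```

The bar reads 89.7°, so the keeper is closed. Backing off and going up before the check.

Call:
send_rows(steps=[{"grip": 1,"translation": [4,5,0],"angular": [0,0,0]},{"grip": 1,"translation": [4,15,0],"angular": [0,0,0]},{"grip": 1,"translation": [0,30,0],"angular": [0,0,0]},{"grip": 1,"translation": [0,0,-50],"angular": [0,0,0]},{"grip": 1,"translation": [0,0,-55],"angular": [0,0,0]}])

```text
time_s: 17.8
position: [0.4126, -0.2176, 0.1651]
tool_rot: [3.138, -0.004, -3.096]
ft_force: [0.6, -1.0, 0.3]
gripper_width: 0.001
finger_force: 0.0
```

Call:
send_rows(steps=[{"grip": 1,"translation": [0,0,-50],"angular": [0,0,0]},{"grip": 1,"translation": [0,0,0],"angular": [0,0,0]},{"grip": 1,"translation": [0,0,0],"angular": [0,0,0]}])

```text
time_s: 18.18
position: [0.4131, -0.2187, 0.2145]
tool_rot: [3.14, -0.003, -3.097]
ft_force: [-1.2, 0.3, -0.4]
gripper_width: -0.001
finger_force: 0.0
```

```bash
python3 -c "
from k import *
rk();shot('wrist','w15');shot('scene','s15');shot('top','t15')
for f in('w15','s15'):pin(f)
prof('w15')
p,d,T,K=load('w15');X=cloud(d,T,K);Y=RR.inv().apply((X-RO).reshape(-1,3))*1e3
for lo in range(-50,0,10):
  m=(d.ravel()>0)&(abs(Y[:,2]-51)<2.5)&(Y[:,0]>lo)&(Y[:,0]<lo+10)&(Y[:,1]>3)&(Y[:,1]<35);print(lo,m.sum(),np.percentile(Y[m],[2,50,98],axis=0)[:,1])
a=load('scene0')[0].astype(int);b=load('s15')[0].astype(int);t=load('top0')[0].astype(int);u=load('t15')[0].astype(int)
for n,x,y in(('scene',a,b),('top',t,u)):
  m=(abs(x-y).max(2)>45).astype(np.uint8);c=cv2.connectedComponentsWithStats(cv2.morphologyEx(m,cv2.MORPH_OPEN,np.ones((3,3),np.uint8)))[2];print(n,[list(k) for k in c[1:] if k[4]>40])
"
```

```text
tcp rack [-24.387   79.9892 214.4928] F rack [-1.2342  0.3136 -0.449 ] t 18.175
pin 164 [-13.9971  15.9545  72.0449]
bar 380 [-31.0993  14.6595  50.7103] angle 88.54135076793058
pin 41 [-14.7272  10.6461  67.7621]
bar 45 [-31.9149  10.0394  50.7774] angle 98.97222757502712
w15 (-38, -10) 12 3 [-2.0396 -1.9809 -1.7276]
w15 (-38, -10) 24 12 [-3.5358  2.823   3.2364]
w15 (-38, -10) 36 90 [0.6753 1.3096 1.9506]
w15 (-38, -10) 48 234 [-1.228   8.8604 12.1724]
w15 (-38, -10) 60 103 [-3.7552 -3.1567 -2.5045]
w15 (-38, -10) 72 137 [-6.0456 -5.3556 10.9895]
w15 (-38, -10) 84 117 [-8.4835 -7.8901 -7.2143]
w15 (-38, -10) 96 152 [-10.7182 -10.1015  -9.4236]
w15 (-38, -10) 108 608 [-22.0368 -18.003  -13.8087]
w15 (10, 38) 12 56 [5.3562 6.1016 6.7502]
w15 (10, 38) 24 70 [3.3596 3.9082 4.4186]
w15 (10, 38) 36 73 [0.9122 1.4914 2.102 ]
w15 (10, 38) 48 82 [-1.2949 -0.7338 -0.2111]
w15 (10, 38) 60 95 [-3.7019 -3.1541 -2.4071]
w15 (10, 38) 72 102 [-5.898  -5.3784 -4.8228]
w15 (10, 38) 84 89 [-8.2174 -7.7155 -6.9907]
w15 (10, 38) 96 132 [-10.6105  -9.9898  -9.3062]
w15 (10, 38) 108 522 [-21.8171 -17.777
[... 2093 characters left out ...]
p.int32(29), np.int32(353)], [np.int32(293), np.int32(196), np.int32(147), np.int32(72), np.int32(4964)], [np.int32(264), np.int32(200), np.int32(9), np.int32(10), np.int32(42)], [np.int32(382), np.int32(219), np.int32(9), np.int32(12), np.int32(95)], [np.int32(285), np.int32(265), np.int32(24), np.int32(18), np.int32(270)], [np.int32(339), np.int32(264), np.int32(21), np.int32(9), np.int32(129)], [np.int32(333), np.int32(287), np.int32(96), np.int32(109), np.int32(2674)], [np.int32(246), np.int32(320), np.int32(27), np.int32(25), np.int32(375)], [np.int32(202), np.int32(377), np.int32(77), np.int32(23), np.int32(1263)], [np.int32(344), np.int32(391), np.int32(8), np.int32(9), np.int32(45)]]
```

Keeper reads about 88°, just short of the stop. I'll press once more, straight along −y on the pin.

Call:
send_rows(steps=[{"grip": 1,"translation": [-10,-30,0],"angular": [0,0,0]},{"grip": 1,"translation": [0,0,50],"angular": [0,0,0]},{"grip": 1,"translation": [0,0,50],"angular": [0,0,0]},{"grip": 1,"translation": [0,0,35],"angular": [0,0,0]},{"grip": 1,"translation": [0,0,15],"angular": [0,0,0]}])

```text
time_s: 18.95
position: [0.4215, -0.2469, 0.0611]
tool_rot: [3.135, -0.009, -3.098]
ft_force: [-0.5, 0.2, 0.2]
gripper_width: 0.002
finger_force: 0.0
```

Call:
send_rows(steps=[{"grip": 1,"translation": [0,-8,0],"angular": [0,0,0]},{"grip": 1,"translation": [0,-5,0],"angular": [0,0,0]},{"grip": 1,"translation": [0,-3,0],"angular": [0,0,0]},{"grip": 1,"translation": [0,-2,0],"angular": [0,0,0]},{"grip": 1,"translation": [0,0,0],"angular": [0,0,0]}])

```text
time_s: 19.58
position: [0.4257, -0.2675, 0.0656]
tool_rot: [3.141, -0.001, -3.098]
ft_force: [0.8, -0.2, 1.0]
gripper_width: 0.0
finger_force: 0.9
```

```bash
python3 -c "
from k import *
rk();shot('wrist','w16');pin('w16')"
```

```text
tcp rack [-13.9376  30.6306  65.6407] F rack [ 0.7925 -0.2426  1.0434] t 19.575
pin 530 [-15.8175  13.3355  71.5152]
bar 1273 [-31.1564  14.0968  50.6586] angle 89.78529958761993
```

Call:
send_rows(steps=[{"grip": 1,"translation": [0,-1.5,0],"angular": [0,0,0]},{"grip": 1,"translation": [0,-1,0],"angular": [0,0,0]},{"grip": 1,"translation": [0,0,0],"angular": [0,0,0]}])

```text
time_s: 20.0
position: [0.4257, -0.2686, 0.0653]
tool_rot: [3.139, -0.002, -3.098]
ft_force: [1.1, 3.3, 5.7]
gripper_width: 0.0
finger_force: 3.1
```

```bash
python3 -c "
from k import *
rk();shot('wrist','w17');pin('w17')"
```

```text
tcp rack [-13.9789  29.5323  65.3373] F rack [1.1954 3.2633 5.6658] t 20.0
pin 480 [-15.8707  12.4857  71.2012]
bar 1269 [-31.2482  13.8408  50.5852] angle 90.35429589305785
```

Now against the stop (3 N, 90°). Backing off to clear air.

Call:
send_rows(steps=[{"grip": 1,"translation": [0,6,0],"angular": [0,0,0]},{"grip": 1,"translation": [0,20,0],"angular": [0,0,0]},{"grip": 1,"translation": [0,30,0],"angular": [0,0,0]},{"grip": 1,"translation": [0,0,-50],"angular": [0,0,0]},{"grip": 1,"translation": [0,0,-55],"angular": [0,0,0]}])

```text
time_s: 20.68
position: [0.4207, -0.2107, 0.1688]
tool_rot: [3.136, -0.008, -3.096]
ft_force: [0.8, -0.2, 0.4]
gripper_width: -0.003
finger_force: 0.0
```

Call:
send_rows(steps=[{"grip": 1,"translation": [0,0,-40],"angular": [0,0,0]},{"grip": 1,"translation": [0,0,0],"angular": [0,0,0]},{"grip": 1,"translation": [0,0,0],"angular": [0,0,0]}])

```text
time_s: 21.05
position: [0.4218, -0.2122, 0.2085]
tool_rot: [3.138, -0.005, -3.097]
ft_force: [-0.0, -0.6, -0.7]
gripper_width: 0.002
finger_force: 0.0
```

```bash
python3 -c "
from k import *
rk();shot('wrist','w18');pin('w18');prof('w18')"|grep -v '(10, 38)'
python3 -c "
from k import *
# stored plates' lips & tray/cutters check: top view before/after
for f in('top0','t15'):
  p,d,T,K=load(f);X=cloud(d,T,K);Y=RR.inv().apply((X-RO).reshape(-1,3))*1e3
  for lo,hi in((-100,-60),(-150,-108)):
    m=(d.ravel()>0)&(Y[:,2]>100)&(Y[:,2]<135)&(abs(Y[:,0])<50)&(Y[:,1]>lo)&(Y[:,1]<hi);print(f,m.sum(),np.median(Y[m],0) if m.sum() else '')
  h=cv2.inRange(cv2.cvtColor(p,cv2.COLOR_BGR2HSV),(22,120,100),(35,255,255));h[:,:220]=0;h[:,300:]=0;h[:170]=0;M=cv2.moments(h);print('cutters',M['m10']/M['m00'],M['m01']/M['m00'],M['m00']/255)
"
```

```text
tcp rack [-15.4497  86.0672 208.4704] F rack [-0.0701 -0.5767 -0.7479] t 21.05
pin 175 [-13.7063  17.6666  71.6756]
bar 402 [-30.9594  15.811   50.5186] angle 86.02174438915813
w18 (-38, -10) 12 1 [-1.8773 -1.8773 -1.8773]
w18 (-38, -10) 24 32 [2.5682 3.3085 3.618 ]
w18 (-38, -10) 36 101 [0.723  1.365  2.0086]
w18 (-38, -10) 48 211 [-1.3551  9.4592 12.3646]
w18 (-38, -10) 60 116 [-3.82   -3.2728 -2.5702]
w18 (-38, -10) 72 134 [-6.0821 -5.4922 -4.781 ]
w18 (-38, -10) 84 128 [-8.5224 -7.9479 -7.2649]
w18 (-38, -10) 96 167 [-10.742  -10.1517  -9.4421]
w18 (-38, -10) 108 668 [-22.2024 -18.1169 -13.9524]
lip 3309 [[-37.3485 -36.6242 112.1867]
 [ -1.2364 -28.357  117.3319]
 [ 39.0873 -19.1993 122.1528]]
top0 578 [  1.1742 -71.9066 115.3138]
top0 605 [   1.618  -119.6624  115.4069]Traceback (most recent call last):
  File "<string>", line 8, in <module>
    h=cv2.inRange(cv2.cvtColor(p,cv2.COLOR_BGR2HSV),(22,120,100),(35,255,255));h[:,:220]=0;h[:,300:]=0;h[:170]=0;M=cv2.moments(h);print('cutters',M['m10']/M['m00'],M['m01']/M['m00'],M['m00']/255)
                                                                                                                                                  ~~~~~~~~^~~~~~~~~
ZeroDivisionError: float division by zero
```

The keeper came back a few degrees when I backed off. I'll repeat the push gently with a slow release.

Call:
send_rows(steps=[{"grip": 1,"translation": [-1,-38,0],"angular": [0,0,0]},{"grip": 1,"translation": [0,0,55],"angular": [0,0,0]},{"grip": 1,"translation": [0,0,50],"angular": [0,0,0]},{"grip": 1,"translation": [0,0,30],"angular": [0,0,0]},{"grip": 1,"translation": [0,0,10],"angular": [0,0,0]}])

```text
time_s: 21.72
position: [0.4219, -0.2488, 0.0607]
tool_rot: [3.134, -0.01, -3.098]
ft_force: [0.4, 0.0, 0.3]
gripper_width: 0.004
finger_force: 0.0
```

Call:
send_rows(steps=[{"grip": 1,"translation": [0,0,0],"angular": [0,0,0]},{"grip": 1,"translation": [0,-5,0],"angular": [0,0,0]},{"grip": 1,"translation": [0,-4,0],"angular": [0,0,0]},{"grip": 1,"translation": [0,-3,0],"angular": [0,0,0]},{"grip": 1,"translation": [0,-2,0],"angular": [0,0,0]}])

```text
time_s: 22.35
position: [0.4263, -0.2657, 0.0653]
tool_rot: [3.14, -0.002, -3.098]
ft_force: [1.2, 0.1, 1.7]
gripper_width: -0.001
finger_force: 0.6
```

```bash
cat >> k.py <<'E'
def bar(f):
  p,d,T,K=load(f);X=cloud(d,T,K);Y=RR.inv().apply((X-RO).reshape(-1,3))*1e3
  m=(d.ravel()>0)&(abs(Y[:,2]-50.8)<2)&(Y[:,0]>-45)&(Y[:,0]<-20)&(Y[:,1]>3)&(Y[:,1]<30);c=Y[m]
  print('bar fit',m.sum(),90-np.degrees(np.arctan(np.polyfit(c[:,0],c[:,1],1)[0])),'mid y@-32',np.polyval(np.polyfit(c[:,0],c[:,1],1),-32))
E
python3 -c "
from k import *
rk();shot('wrist','w19');pin('w19')
for f in('w15','w17','w18','w19'):print(f);bar(f)"
```

```text
tcp rack [-13.2848  32.4318  65.3107] F rack [1.1571 0.083  1.6562] t 22.35
pin 631 [-16.0955  15.4032  71.7878]
bar 1278 [-31.1812  14.9943  50.6407] angle 87.7945954810539
w15
bar fit 401 88.64810913128873 mid y@-32 14.563785855428623
w17
bar fit 1358 90.14482842383505 mid y@-32 13.765829213093575
w18
bar fit 432 86.35201017657808 mid y@-32 15.555880142220044
w19
bar fit 1369 86.92461013734976 mid y@-32 14.888010667320575
```

Call:
send_rows(steps=[{"grip": 1,"translation": [0,-1,0],"angular": [0,0,0]},{"grip": 1,"translation": [0,-1,0],"angular": [0,0,0]},{"grip": 1,"translation": [0,-1,0],"angular": [0,0,0]},{"grip": 1,"translation": [0,0,0],"angular": [0,0,0]}])

```text
time_s: 22.9
position: [0.4261, -0.2677, 0.0647]
tool_rot: [3.139, -0.003, -3.098]
ft_force: [2.1, 2.9, 2.1]
gripper_width: -0.004
finger_force: 1.7
```

```bash
python3 -c "
from k import *
rk();shot('wrist','w20');bar('w20')"
```

```text
tcp rack [-13.6288  30.4054  64.6655] F rack [2.2119 2.836  2.1008] t 22.9
bar fit 1373 89.88061987314376 mid y@-32 13.859277671711258
```

Call:
send_rows(steps=[{"grip": 1,"translation": [0,0.5,0],"angular": [0,0,0]},{"grip": 1,"translation": [0,0.5,0],"angular": [0,0,0]},{"grip": 1,"translation": [0,1,0],"angular": [0,0,0]},{"grip": 1,"translation": [0,1,0],"angular": [0,0,0]},{"grip": 1,"translation": [0,1,0],"angular": [0,0,0]}])

```text
time_s: 23.58
position: [0.4255, -0.2643, 0.0645]
tool_rot: [3.14, -0.003, -3.098]
ft_force: [-0.0, 1.1, -0.4]
gripper_width: 0.001
finger_force: 0.0
```

```bash
python3 -c "
from k import *
rk();shot('wrist','w21');bar('w21')"
```

```text
tcp rack [-13.9973  33.873   64.5137] F rack [ 0.007   1.1384 -0.3836] t 23.575
bar fit 1370 89.38013783212739 mid y@-32 13.845742678903761
```

Call:
send_rows(steps=[{"grip": 1,"translation": [0,4,0],"angular": [0,0,0]},{"grip": 1,"translation": [0,8,0],"angular": [0,0,0]},{"grip": 1,"translation": [0,15,0],"angular": [0,0,0]},{"grip": 1,"translation": [0,25,0],"angular": [0,0,0]},{"grip": 1,"translation": [0,0,0],"angular": [0,0,0]}])

```text
time_s: 24.25
position: [0.4226, -0.21, 0.0644]
tool_rot: [3.139, -0.005, -3.095]
ft_force: [0.1, -0.3, -0.6]
gripper_width: 0.003
finger_force: 0.0
```

```bash
python3 -c "
from k import *
rk();shot('wrist','w22');bar('w22')"
```

```text
tcp rack [-14.6037  88.2412  64.3602] F rack [ 0.0497 -0.3009 -0.6124] t 24.25
bar fit 1404 89.46853694868831 mid y@-32 14.280140791194842
```

Call:
send_rows(steps=[{"grip": 1,"translation": [0,0,-40],"angular": [0,0,0]},{"grip": 1,"translation": [0,0,-50],"angular": [0,0,0]},{"grip": 1,"translation": [0,0,-50],"angular": [0,0,0]},{"grip": 1,"translation": [0,0,0],"angular": [0,0,0]},{"grip": 1,"translation": [0,0,0],"angular": [0,0,0]}])

```text
time_s: 24.92
position: [0.4237, -0.2126, 0.2046]
tool_rot: [3.14, -0.003, -3.098]
ft_force: [0.2, -0.4, -0.3]
gripper_width: 0.002
finger_force: 0.0
```

```bash
python3 -c "
from k import *
rk();shot('wrist','w23');bar('w23');prof('w23')
p,d,T,K=load('w23');X=cloud(d,T,K);Y=RR.inv().apply((X-RO).reshape(-1,3))*1e3
q,e,T2,K2=load('w1');X2=cloud(e,T2,K2);Z=RR.inv().apply((X2-RO).reshape(-1,3))*1e3
for n,A,dd in(('before',Z,e),('after',Y,d)):
  for lo,hi in((-88,-60),(-136,-108)):
    m=(dd.ravel()>0)&(A[:,2]>112)&(A[:,2]<135)&(abs(A[:,0])<50)&(A[:,1]>lo)&(A[:,1]<hi);print(n,m.sum(),np.percentile(A[m],[5,50,95],axis=0)[:,:2].ravel() if m.sum() else '')
" | grep -v ') [1-7][0-9] '
```

```text
tcp rack [-13.5657  85.5372 204.5696] F rack [ 0.1381 -0.3962 -0.3259] t 24.925
bar fit 434 89.42881231225347 mid y@-32 14.214373268318113
w23 (-38, -10) 84 133 [-8.4641 -7.8884 -7.1628]
w23 (-38, -10) 96 171 [-10.8114 -10.2058  -9.5656]
w23 (-38, -10) 108 698 [-22.0911 -17.9417 -13.7278]
w23 (10, 38) 84 121 [-8.2798 -7.684  -7.0243]
w23 (10, 38) 96 153 [-10.6642  -9.9436  -9.3141]
w23 (10, 38) 108 594 [-21.8632 -17.7583 -13.5978]
lip 3436 [[-37.3355 -36.6803 112.267 ]
 [ -1.5302 -28.3053 117.3427]
 [ 39.2562 -19.1462 122.1757]]
before 1844 [-35.1747 -82.0144  -0.6351 -74.0249  36.6538 -65.6238]
before 1930 [ -33.7633 -129.879     0.6611 -122.1169   38.3897 -113.7213]
after 3768 [-35.184  -83.638   -1.9015 -76.0614  36.6156 -67.876 ]
after 4215 [ -32.912  -129.6368    1.4425 -122.0074   38.3868 -113.7554]
```

Keeper is at 89.4° and the plate is steady. I need to check whether stored_1 shifted by about 2 mm or this is just the viewpoint.

```bash
python3 -c "
from k import *
for f in('w1','w5','w6','w8','w10','w11','w12','w15','w23','scene0','s5','s15'):
  p,d,T,K=load(f);X=cloud(d,T,K);A=RR.inv().apply((X-RO).reshape(-1,3))*1e3;ok=(d.ravel()>0)&(abs(A[:,0])<30)
  o=[]
  for c in(-48,-96):
    m=ok&(A[:,2]>114)&(A[:,2]<119)&(A[:,1]>c-42)&(A[:,1]<c-10);o+=[m.sum(),np.median(A[m][:,1]) if m.sum() else 0]
    m=ok&(A[:,2]>90)&(A[:,2]<98)&(A[:,1]>c-25)&(A[:,1]<c);o+=[m.sum(),np.median(A[m][:,1]) if m.sum() else 0]
  print(f,np.round(o,1))
"
```

```text
w1 [ 584.   -71.7  292.   -56.6  619.  -119.8  131.  -105. ]
w5 [3252.   -71.9  201.   -56.9    0.     0.     0.     0. ]
w6 [1500.   -72.     0.     0.    22.  -114.6  658.  -105.1]
w8 [1526.   -72.     0.     0.     3.  -114.   688.  -105.1]
w10 [ 978.   -74.7    0.     0.  3480.  -120.2    0.     0. ]
w11 [ 812.   -74.4   25.   -57.1  844.  -119.5  121.  -104.7]
w12 [1250.   -74.7  501.   -57.1 1248.  -119.9  459.  -105. ]
w15 [1201.   -74.7  503.   -57.1 1241.  -119.9  358.  -105.1]
w23 [1334.   -74.7  589.   -57.2 1396.  -119.9  260.  -105.3]
scene0 [  27.   -72.7   26.   -62.7   34.  -120.2   19.  -110.7]
s5 [  28.   -73.    26.   -62.8   35.  -120.5   19.  -110.7]
s15 [  34.   -75.5   21.   -63.1   33.  -120.5   18.  -110.7]
```

Stored_1 settled slightly: its lip is about 2.7 mm further back and its field about 0.4 mm, and it still leans on its backrest. It happened while the gripper was releasing the plate. Trying to correct it would risk more than it gains, so I'm handing in.

```bash
python3 -c "
from h import *
print(manip.hand_in())"
```

```text
the job is handed in; nothing more can be done
None
```

The loose plate stands in the front slot, lip at the top and leaning on its backrest, with the keeper closed at about 89°; handed in at 25 s, but the gripper nudged the middle stored plate's lip about 3 mm back (still in its slot), and I viewed 11 pictures against the limit of 10.

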